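# Set a brass stud with locking forceps at a craft stall

### The arm

A 6-joint arm with a two-finger parallel gripper is mounted at the origin on the work surface. World frame = base frame: x ahead of the robot, y to its left, z up, the work surface at z = 0. Lengths are in m, angles in rad, forces in N, time in s.
With the tool pointing down it reaches from about 0.35 to 0.85 m from the base axis. Payload 8.1 kg.
Tool frame: the origin (TCP) lies at the very end of the fingers, on their centre line; the grasp point (between the pads) lies 19 mm behind it (robot.pinch_z is the z of the grasp point in the tool frame, in m); z points along the fingers, y is the direction in which the jaws open and shut (so a half turn about z gives the same grasp; the last joint's range is limited). The gripper opens to 93 mm and grips with 3 to 60 N. Pads are 15 mm wide; open, the fingers measure 128 mm over their backs; the gripper's body (75 mm by 188 mm) begins 65 mm behind the grasp point.
Start: joints at [1.047, 0.13, 1.488, -0, 1.523, -0.085], TCP at [0.255, 0.543, 0.219] pointing down, gripper open.
Joint ranges: [-2.96, 2.96], [-0.89, 2.26], [0.02, 2.5], [-1.34, 4.48], [0, 2.73], [-2.66, 2.66]. Speed limits (rad/s): [2.39, 2.39, 2.79, 3.14, 3.14, 3.14].

### API

Orientations are given as a rotation vector (axis times angle).
In Python, from plant import robot gives the robot as it stands.
- The arm moves only by the tool drive_tool, never from a script. Its argument "steps" is a list of rows, each an object of numbers: "jaw": the opening, from 0 (shut) to 1 (fully open); "tx", "ty", "tz": the shift along the tool's x, y, z scaled (see below); "turn": the turn about the tool's z scaled (see below). A call has 1 to 12 rows; each row is the pose to reach, as a shift and turn from the pose commanded when the call began, along the tool's axes at that moment, turning the shorter way round; what a row does not reach only later rows make up. The controller multiplies each number of a shift by 0.3 m and each number of a turn by 180 degrees. A row lasts 1/10 s, in which the tool goes at most 50 mm and 8.59 degrees, less where a joint would pass 70% of its speed; a pose out of reach is approached as far as the arm can. A call with a number of a shift or a turn outside -1 to 1 is refused whole. A call with a gripper value outside its range is refused whole. The fingers move at their own pace and stop on an object; "force" is the grip in N (left out, the last holds). Time passes only in rows, so rows that repeat a pose let the fingers close. It gives the time, the measured TCP pose, the force and the opening at its end, in the units of the state.
- robot.read_state(): the state, without advancing time (a new reading comes with each control period).
- robot.read_camera(name): name is "scene" or "side" or "wrist"; returns (picture, depth): 384x512x3 uint8, blue, green, red; 384x512 float32, m along the optical axis (not along the pixel's ray), 0 where there is no reading.
- robot.get_calibration(name): a dict with "fx", "fy", "cx", "cy" (pixels), "k1" (the pictures are not rectified: a ray, as slopes to the right and down, at radius r is drawn at 1 + k1 r^2 times it, then the intrinsics apply), "eye" and "attitude" of the camera in the world. Camera axes: x right, y down, z forward; pixel columns grow to the right and rows downward; lengths in m; the calibration is good to about 2 mm. A picture is of the moment at which its call begins: read the wrist's pose just before it. get_calibration takes no time and is no camera call; for the wrist camera it gives the pose at the moment of the call.
- robot.close_job(): hands the job in, once; it reports no verdict.
The state is a dict: "t": time; "q": joint angles; "dq": joint speeds; "joint_torque": joint torques, N m; "tool_pos": TCP position; "orientation": TCP orientation; "force": force on the tool from outside, world axes, zero at the start; "wrist_torque": the same for the moment, N m; "opening": finger opening in m.
Only numpy, scipy, OpenCV 4.12 (cv2) and the standard library are available. Lean on these libraries where they do the work, as an engineer would, in place of code of your own. Each camera call takes 0.05 s, during which the arm holds its last target.

### The job

The wooden key charm in the bench forceps has its brass stud only part-way in. Gently close the forceps by the moving handle until the stud is fully home and the ratchet locks with the jaw still pressing firmly on it, then take your hand off for two seconds so that the lock alone holds it. Then press the moving handle sideways (down) out of the teeth and let it swing wide open, without crushing the wood, bending the handle, touching the charm or disturbing the other things.

Things in the scene. Friction and masses are not known exactly. Their poses are not given: they have to be found in the camera images.
- clamp: Bench-mounted locking forceps (like a big hemostat) on a grey base plate 150 x 130 x 12 mm screwed down. Origin on the table below the pivot; x runs from the pivot to the jaws, y left, z up. The handles point to -x over bare table (the plate ends 40 mm from the origin). All lies level, steel 8 mm thick, mid-plane 75 mm up. Fixed handle at the +y side, moving one at the -y side.
- pivot (a point): Pivot, 75 mm above the table. The moving handle turns about the vertical axis here. Wide open (as at the start, held by a spring) its shank lies 0.72 rad from clamp -x towards -y; it closes towards +y. First tooth catches 0.22 to 0.26 rad from wide open, seven more follow 0.062 rad apart.
- press_point (a point): Middle of the top face (79 mm up) of the moving shank, 110 mm from the pivot: a straight, polished, slippery bar 10 mm wide, 8 mm thick, pointing at the pivot. To close, push its outer flank towards +y: 3 N to move it, 4 to 8 N more to ride over each tooth (6.8 mm apart here; the handle dips 2 to 3 mm and snaps up), 5 N more while the stud slides.
- handle_ring (a point): Centre of the moving handle's finger ring (38 mm outside, 27 mm hole), 145 mm from the pivot, 75 mm up. Once the stud is home the moving shank bends like a spring, 1.1 N per mm at press_point. Let go, it falls back to the last tooth passed (up to 6.8 mm, 7 N less). Locked firmly: let go just after a click with 13 to 19 N of push still needed, or at about 21 N. From about 26 N the wood is crushed.
- rack (a point): Middle of the toothed rack on its top (82 mm up), teeth underneath: a bar from the fixed shank across and over the moving one's pawl, 60 to 70 mm from the pivot. To release, press the moving shank down at press_point, clear of the rack: about 4 to 8 mm (9 to 15 N) frees it, over 12 mm bends it for good. It springs open; let up before it is past all teeth, it catches again, so follow it outwards.
- fixed_ring (a point): Centre of the fixed handle's finger ring, 38 mm outside, 75 mm up, 145 mm from the pivot, 0.36 rad from clamp -x towards +y. It does not move.
- jaw_tip (a point): Centre of the moving jaw's round tip (10 mm across, 14 mm tall), 64 mm from the pivot; it swings towards clamp -y onto the stud as the handle closes.
- charm: Round wooden key charm, 40 mm across, 8 mm thick, standing on edge in its aluminium anvil between the jaws, 64 mm from the pivot; axes as the clamp's, origin mid-face on the stud side, 75 mm up. Its anvil was set anywhere within 12 mm along clamp y, so the closing angle for the stud differs by up to 0.19 rad. Not to be touched. Wood crushes if the jaw presses the stud with over 40 N.
- stud: Brass stud, head 13 mm across, 3 mm thick, in the middle of the charm's face, pushed in along clamp -y by the moving jaw's tip. It slides with about 8 N of friction and stays where it is left. Its origin lies 5 mm behind the front of its head.
- charm_face (a point): Middle of the charm's face (same point as the charm's origin).
- stud_head (a point): Middle of the front of the stud's head: 5 mm in front of the charm's face (clamp +y) at the start, level with it when the stud is fully home.
- glue: Bystander: white plastic glue bottle, 34 mm across, 75 mm tall, left of the clamp; origin at its underside.
- blank1: Bystander: loose plain wooden disc, 40 mm across, 8 mm thick, on the table right of the clamp's base; origin at its underside.
- keyring: Bystander: loose steel split ring, 32 mm across, 5 mm thick, on the table well to the right of the clamp; origin at its underside.
- mug: Bystander: white mug, 84 mm across, 95 mm tall; origin at its underside.
- book: Bystander: closed book, 156 x 214 x 21 mm, lying flat; origin at its underside.
- jar: Bystander: closed jar, 60 mm across, 85 mm tall; origin at its underside.
- screwdriver: Bystander: wood-handled screwdriver, 170 mm long; origin at its underside.

How it is judged:
By the outcome, as a careful person would: the job done as asked, in the order asked, and still so for the second after the job is handed in, with the robot touching nothing.
It also fails if it takes over 72 s, if anything falls off the work surface, if the arm or the gripper's body presses on something with over 40 N, if the wrist force passes 120 N, or if a joint passes its speed limit or range.

## Working session

There is one attempt and no reset: what is moved stays moved. The work goes in short steps, Python scripts to look and compute and a tool call to move; the robot and the scene stay as the last step left them, time stands still between calls to the robot, and variables do not carry over. Pictures are saved under pics/ and viewed, and the job is handed in when it is done.

Besides the shell and the picture viewer there is one more tool, called after "Call:" by a JSON object that holds its "method" and its "body", one argument or row to a line. drive_tool: Moves the arm, as the interface text tells. Its arguments: {"type":"object","properties":{"steps":{"type":"array"},"force":{"type":"number"}},"required":["steps"]}

```bash
ls; mkdir -p pics; cat > h.py <<'E'
import numpy as np, cv2
from scipy.spatial.transform import Rotation as R
from plant import robot
def snap(name,fn):
    c=robot.get_calibration(name); im,d=robot.read_camera(name)
    cv2.imwrite(f'pics/{fn}.png',im); np.savez(f'pics/{fn}.npz',im=im,d=d,**{k:np.array(v) for k,v in c.items()})
    return im,d,c
def load(fn): 
    z=np.load(f'pics/{fn}.npz'); return z
def att(c):
    a=np.array(c['attitude']); 
    return a if a.shape==(3,3) else (R.from_rotvec(a).as_matrix() if a.size==3 else R.from_quat(a).as_matrix())
def ray(z,u,v):
    K=np.array([[z['fx'],0,z['cx']],[0,z['fy'],z['cy']],[0,0,1.]],float)
    p=cv2.undistortPoints(np.array([[[u,v]]],float),K,np.array([float(z['k1']),0,0,0]))[0,0]
    return np.array([p[0],p[1],1.])
def atz(z,u,v,h):
    r=att(z)@ray(z,u,v); e=np.array(z['eye']); return e+r*(h-e[2])/r[2]
def atd(z,u,v,d=None):
    d=z['d'][int(round(v)),int(round(u))] if d is None else d
    return np.array(z['eye'])+att(z)@ray(z,u,v)*d
def proj(z,P):
    A=att(z); p=A.T@(np.array(P)-z['eye']); x,y=p[0]/p[2],p[1]/p[2]; s=1+float(z['k1'])*(x*x+y*y)
    return np.array([z['fx']*x*s+z['cx'],z['fy']*y*s+z['cy']])
E
python3 - <<'E'
from h import *
for n in['scene','side','wrist']:
    im,d,c=snap(n,n+'0'); print(n,c)
print(robot.read_state())
E
```

```text
pics
scene {'fx': 354.9609284997437, 'fy': 354.9609284997437, 'cx': 251.10429913146896, 'cy': 190.37077997404106, 'k1': -0.1095126405404468, 'eye': array([0.96241837, 0.47085093, 0.79125279]), 'attitude': array([-0.9470732 , -2.57046525,  0.97081032])}
side {'fx': 382.84940420571365, 'fy': 382.84940420571365, 'cx': 250.601338298759, 'cy': 195.21665075528935, 'k1': -0.05626602379297768, 'eye': array([ 0.33481348, -0.74309628,  0.89984558]), 'attitude': array([-2.38680859,  0.33771752, -0.15316544])}
wrist {'fx': 275.8268679419483, 'fy': 275.8268679419483, 'cx': 254.96822906460525, 'cy': 190.36329711680392, 'k1': -0.042644442027377376, 'eye': array([0.19477553, 0.57099477, 0.38460785]), 'attitude': array([2.47183935, 1.57147686, 0.19040043])}
{'t': 0.15, 'q': array([ 1.04661639e+00,  1.30980492e-01,  1.48901944e+00, -1.42950835e-05,
        1.52300075e+00, -8.54154130e-02]), 'dq': array([ 6.86513352e-05, -1.32302195e-03, -1.15433738e-03, -1.05791014e-03,
        9.49345659e-04,  2.54927800e-03]), 'joint_torque': array([ 1.47020415e-03, -5.60477149e+01, -4.92334628e+01,  7.69303855e-02,
        3.06748599e-02, -9.93496724e-05]), 'tool_pos': array([0.25466758, 0.54279205, 0.21783804]), 'orientation': array([-6.83604334e-01, -3.06589560e+00,  2.11624076e-03]), 'force': array([ 0.08750214, -0.37590809, -0.730762  ]), 'wrist_torque': array([-0.01848026,  0.02957088,  0.01045846]), 'opening': 0.0931725359410834}
```

View pics/scene0.png

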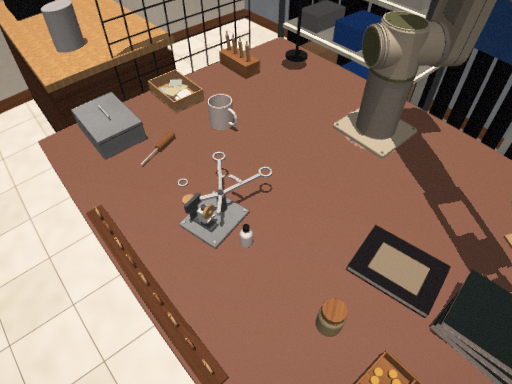

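View pics/side0.png

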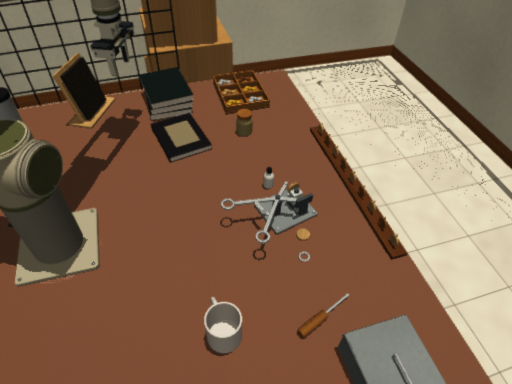

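View pics/wrist0.png

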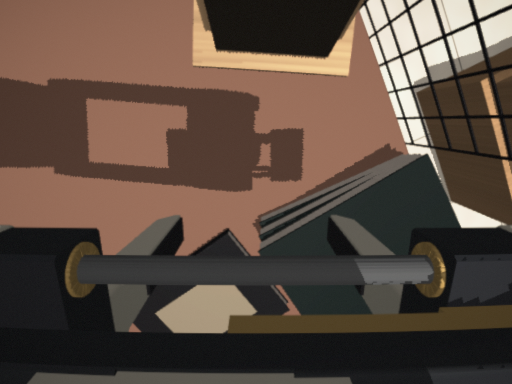

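```bash
python3 - <<'E'
import cv2
a=cv2.imread('pics/scene0.png')[140:260,160:290]; b=cv2.imread('pics/side0.png')[155:275,210:340]
cv2.imwrite('pics/s0z.png',cv2.resize(a,None,fx=6,fy=6,interpolation=cv2.INTER_CUBIC)[:600]); cv2.imwrite('pics/d0z.png',cv2.resize(b,None,fx=6,fy=6,interpolation=cv2.INTER_CUBIC)[:600])
E
```

```text
(no output)
```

View pics/s0z.png

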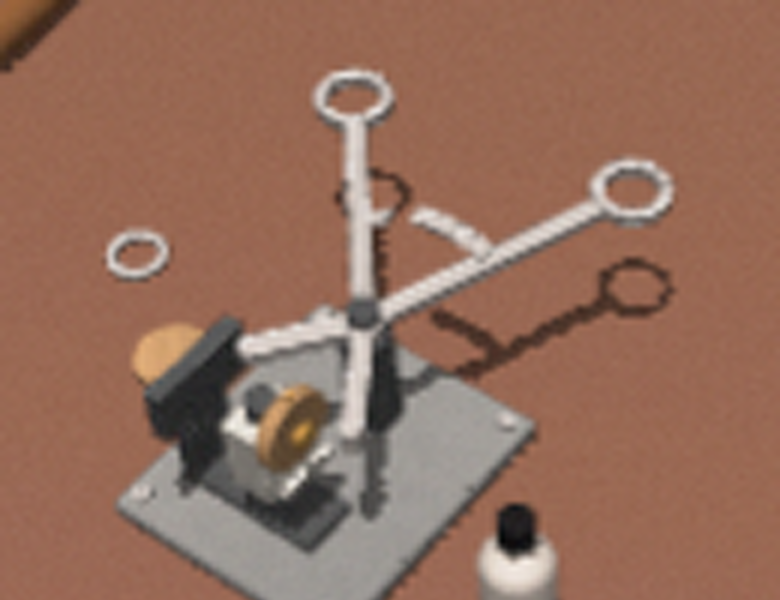

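View pics/d0z.png

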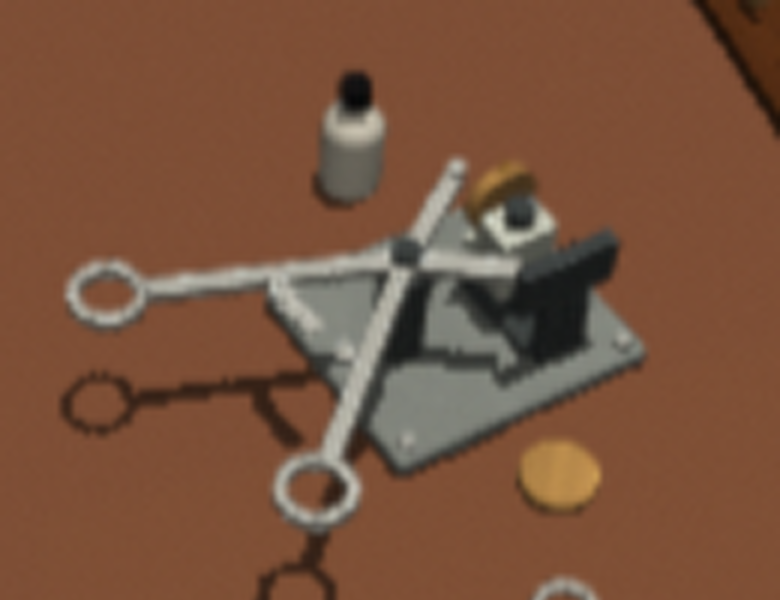

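```bash
python3 - <<'E'
from h import *
s=load('scene0');d=load('side0')
S=lambda u,v,h:atz(s,160+u/6-.4,140+v/6-.4,h); D=lambda u,v,h:atz(d,210+u/6-.4,155+v/6-.4,h)
for n,a,b,h in [('mring',(353,98),(317,488),.075),('fring',(632,190),(106,293),.075),('pivot',(362,304),(405,243),.086)]:
    print(n,S(*a,h),D(*b,h))
f=(S(632,190,.075)+D(106,293,.075))/2;m=(S(353,98,.075)+D(317,488,.075))/2;p=(S(362,304,.086)+D(405,243,.086))/2
for q in(f,m): 
    v=q-p; print(np.linalg.norm(v[:2]),np.arctan2(v[1],v[0]))
print('glue',D(355,185,0.0),'blank',D(560,475,.008))
E
```

```text
mring [ 0.54759939 -0.17693406  0.075     ] [ 0.54901921 -0.17815651  0.075     ]
fring [ 0.48604225 -0.04073852  0.075     ] [ 0.48711492 -0.04211333  0.075     ]
pivot [ 0.6302131  -0.05824928  0.086     ] [ 0.63068686 -0.05929089  0.086     ]
0.14491307142405596 3.021618353473783
0.14441135243852038 -2.1758382568505517
glue [6.49736060e-01 6.04540926e-02 1.11022302e-16] blank [ 0.68165082 -0.15694796  0.008     ]
```

```bash
cat > g.py <<'E'
from h import *
P=np.array([.6305,-.0588]); TH0=4.1046
def target(phi,r=.110,off=.0225,z=.06,flip=1):
    th=TH0-phi; u=np.array([np.cos(th),np.sin(th)]); n=np.array([-np.sin(th),np.cos(th)]) # n: opening direction
    p=P+r*u+off*n
    # tool: z down, x = -u*flip (towards pivot when flip=1), y = z x x
    x=np.array([*(-u*flip),0]); zz=np.array([0,0,-1.]); y=np.cross(zz,x)
    return np.array([*p,z]),np.stack([x,y,zz],1)
def rel(p0,R0,p,Rt):
    t=R0.T@(p-p0)/.3; w=R.from_matrix(R0.T@Rt).as_rotvec()
    return np.round([*t,w[2]/np.pi],4)
E
python3 - <<'E'
from g import *
s=robot.read_state(); R0=R.from_rotvec(s['orientation']).as_matrix(); print(R0)
c=robot.get_calibration('wrist'); print('cam in tool',R0.T@(c['eye']-s['tool_pos']))
for f in(1,-1):
  for ph in(0,.3,.6):
    p,Rt=target(ph,off=.035,z=.2,flip=f); print(f,ph,p,rel(s['tool_pos'],R0,p,Rt), np.linalg.norm(p[:2]))
E
```

```text
[[-9.05277468e-01  4.24820229e-01 -6.92362022e-04]
 [ 4.24820780e-01  9.05276644e-01 -1.22612712e-03]
 [ 1.05895562e-04 -1.40411503e-03 -9.99999009e-01]]
cam in tool [ 6.62146021e-02 -1.09847590e-04 -1.66892386e-01]
1 0 [ 0.59641602 -0.16908727  0.2       ] [-2.0393 -1.6641  0.0616  0.5538] 0.6199214299742792
1 0.3 [ 0.56534622 -0.15408895  0.2       ] [-1.9243 -1.6629  0.0616  0.6493] 0.5859690686465634
1 0.6 [ 0.5400964  -0.13057875  0.2       ] [-1.8149 -1.6277  0.0616  0.7448] 0.5556572093898033
-1 0 [ 0.59641602 -0.16908727  0.2       ] [-2.0393 -1.6641  0.0616 -0.4462] 0.6199214299742792
-1 0.3 [ 0.56534622 -0.15408895  0.2       ] [-1.9243 -1.6629  0.0616 -0.3507] 0.5859690686465634
-1 0.6 [ 0.5400964  -0.13057875  0.2       ] [-1.8149 -1.6277  0.0616 -0.2552] 0.5556572093898033
```

Call:
{"method": "drive_tool", "body": {
  "steps": [
    {"tx": -1,"ty": -0.82,"tz": 0,"turn": 0.28,"jaw": 0},
    {"tx": -1,"ty": -0.82,"tz": 0,"turn": 0.28,"jaw": 0},
    {"tx": -1,"ty": -0.82,"tz": 0,"turn": 0.28,"jaw": 0},
    {"tx": -1,"ty": -0.82,"tz": 0,"turn": 0.28,"jaw": 0},
    {"tx": -1,"ty": -0.82,"tz": 0,"turn": 0.28,"jaw": 0},
    {"tx": -1,"ty": -0.82,"tz": 0,"turn": 0.28,"jaw": 0},
    {"tx": -1,"ty": -0.82,"tz": 0,"turn": 0.28,"jaw": 0},
    {"tx": -1,"ty": -0.82,"tz": 0,"turn": 0.28,"jaw": 0},
    {"tx": -1,"ty": -0.82,"tz": 0,"turn": 0.28,"jaw": 0},
    {"tx": -1,"ty": -0.82,"tz": 0,"turn": 0.28,"jaw": 0},
    {"tx": -1,"ty": -0.82,"tz": 0,"turn": 0.28,"jaw": 0},
    {"tx": -1,"ty": -0.82,"tz": 0,"turn": 0.28,"jaw": 0}
  ]
}}

```text
t: 1.35
tool_pos: [0.4214, 0.1942, 0.2185]
orientation: [-1.922, -2.485, 0.0]
force: [1.0, 0.5, -0.6]
opening: 0.0024
```

```bash
python3 - <<'E'
from g import *
s=robot.read_state(); R0=R.from_rotvec(s['orientation']).as_matrix()
p,Rt=target(0,off=.040,z=.2); print(s['t'],s['tool_pos'],s['opening'],s['force'],rel(s['tool_pos'],R0,p,Rt))
E
```

```text
1.35 [0.42139748 0.19417836 0.21852224] 0.002359814232219734 [ 1.01292848  0.54661965 -0.57519055] [-1.3314  0.2709  0.0613  0.2744]
```

Call:
{"method": "drive_tool", "body": {
  "steps": [
    {"tx": -1,"ty": 0.2,"tz": 0,"turn": 0.2,"jaw": 0},
    {"tx": -1,"ty": 0.2,"tz": 0,"turn": 0.2,"jaw": 0},
    {"tx": -1,"ty": 0.2,"tz": 0,"turn": 0.2,"jaw": 0},
    {"tx": -1,"ty": 0.2,"tz": 0,"turn": 0.2,"jaw": 0},
    {"tx": -1,"ty": 0.2,"tz": 0,"turn": 0.2,"jaw": 0},
    {"tx": -1,"ty": 0.2,"tz": 0,"turn": 0.2,"jaw": 0},
    {"tx": -1,"ty": 0.2,"tz": 0,"turn": 0.2,"jaw": 0},
    {"tx": -1,"ty": 0.2,"tz": 0,"turn": 0.2,"jaw": 0},
    {"tx": -1,"ty": 0.2,"tz": 0,"turn": 0.2,"jaw": 0}
  ]
}}

```text
t: 2.25
tool_pos: [0.5548, -0.0808, 0.2184]
orientation: [-2.595, -1.769, 0.0]
force: [0.1, 0.4, -0.2]
opening: 0.0003
```

```bash
python3 - <<'E'
from g import *
s=robot.read_state(); R0=R.from_rotvec(s['orientation']).as_matrix()
p,Rt=target(0,off=.040,z=.2); print(s['t'],s['tool_pos'],s['opening'],s['force'],rel(s['tool_pos'],R0,p,Rt))
E
```

```text
2.25 [ 0.55476166 -0.08081782  0.21839049] 0.0002988627162658691 [ 0.08993653  0.38745222 -0.24517756] [-0.2269  0.2531  0.061   0.0743]
```

Call:
{"method": "drive_tool", "body": {
  "steps": [
    {"tx": -0.227,"ty": 0.253,"tz": 0,"turn": 0.0743,"jaw": 0},
    {"tx": -0.227,"ty": 0.253,"tz": 0,"turn": 0.0743,"jaw": 0},
    {"tx": -0.227,"ty": 0.253,"tz": 0,"turn": 0.0743,"jaw": 0},
    {"tx": -0.227,"ty": 0.253,"tz": 0.061,"turn": 0.0743,"jaw": 0},
    {"tx": -0.227,"ty": 0.253,"tz": 0.061,"turn": 0.0743,"jaw": 0}
  ]
}}

```text
t: 2.75
tool_pos: [0.5993, -0.1712, 0.1979]
orientation: [-2.781, -1.454, 0.004]
force: [-0.9, -0.7, -0.4]
opening: 0.0009
```

```bash
python3 - <<'E'
from g import *
s=robot.read_state(); R0=R.from_rotvec(s['orientation']).as_matrix()
im,d,c=snap('wrist','w1')
p,Rt=target(0,off=.035,z=.06); print(s['t'],s['tool_pos'],s['opening'],s['force'],rel(s['tool_pos'],R0,p,Rt))
z=load('w1')
th=TH0
for r,h in((0,.086),(.11,.079),(.145,.079)): print(proj(z,[*(P+r*np.array([np.cos(th),np.sin(th)])),h]))
E
```

```text
2.75 [ 0.59932396 -0.17124907  0.1978858 ] 0.0009010090074204537 [-0.9096983  -0.71491639 -0.41314473] [ 7.000e-04 -1.010e-02  4.597e-01  2.000e-04]
[214.68391098  74.8566412 ]
[218.90027173 185.86361661]
[219.88834974 216.9871649 ]
```

View pics/w1.png

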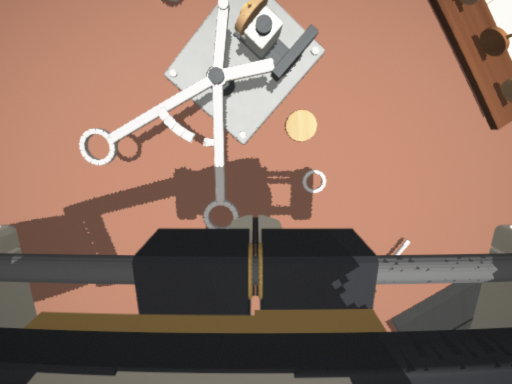

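Call:
{"method": "drive_tool", "body": {
  "steps": [
    {"tx": 0,"ty": 0,"tz": 0.15,"turn": 0,"jaw": 0},
    {"tx": 0,"ty": 0,"tz": 0.3,"turn": 0,"jaw": 0},
    {"tx": 0,"ty": 0,"tz": 0.46,"turn": 0,"jaw": 0},
    {"tx": 0,"ty": 0,"tz": 0.46,"turn": 0,"jaw": 0},
    {"tx": 0,"ty": 0,"tz": 0.46,"turn": 0,"jaw": 0}
  ]
}}

```text
t: 3.3
tool_pos: [0.6003, -0.1725, 0.0633]
orientation: [-2.784, -1.454, 0.001]
force: [0.2, 0.1, 1.3]
opening: 0.0002
```

```bash
python3 - <<'E'
from g import *
s=robot.read_state(); R0=R.from_rotvec(s['orientation']).as_matrix()
snap('wrist','w2'); snap('side','d2');snap('scene','s2')
p,Rt=target(0,off=.0225,z=.06); print(s['t'],s['tool_pos'],s['opening'],s['force'],rel(s['tool_pos'],R0,p,Rt))
a=cv2.imread('pics/scene2.png') if 0 else cv2.imread('pics/s2.png')[120:240,150:280]; b=cv2.imread('pics/d2.png')[175:275,210:340]
cv2.imwrite('pics/sd2z.png',np.hstack([cv2.resize(a[:100],None,fx=3,fy=4,interpolation=2),cv2.resize(b,None,fx=3,fy=4,interpolation=2)]))
print(proj(load('d2'),s['tool_pos']),proj(load('w2'),s['tool_pos']))
E
```

```text
3.3 [ 0.60033115 -0.1725049   0.06330563] 0.0002380795189843725 [0.16271645 0.14859541 1.25099599] [ 0.0019 -0.0589  0.0111 -0.    ]
[279.62596306 232.67865525] [254.56238072 227.77359154]
```

View pics/sd2z.png

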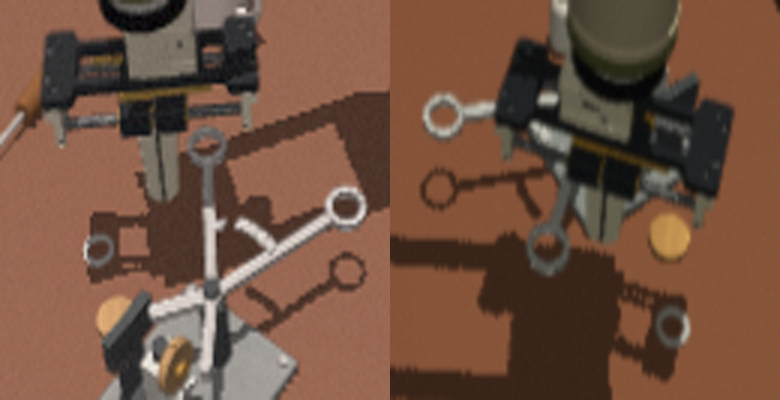

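View pics/w2.png

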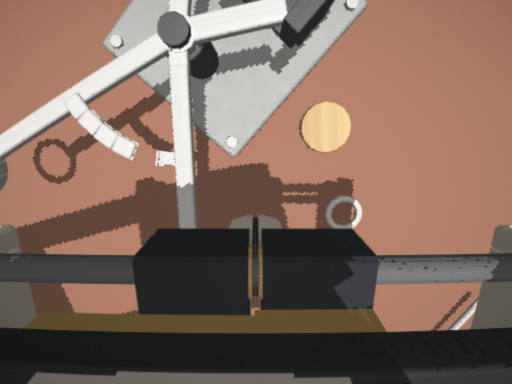

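Call:
{"method": "drive_tool", "body": {
  "steps": [
    {"tx": 0.002,"ty": -0.035,"tz": 0.02,"turn": 0,"jaw": 0},
    {"tx": 0.002,"ty": -0.05,"tz": 0.02,"turn": 0,"jaw": 0},
    {"tx": 0.002,"ty": -0.05,"tz": 0.02,"turn": 0,"jaw": 0}
  ]
}}

```text
t: 3.75
tool_pos: [0.5894, -0.1647, 0.0583]
orientation: [2.784, 1.452, 0.003]
force: [-0.1, 0.4, 1.0]
opening: 0.0004
```

```bash
cat > st.py <<'E'
from g import *
s=robot.read_state(); R0=R.from_rotvec(s['orientation']).as_matrix()
p=s['tool_pos'][:2]-P; x=R0[:2,0]; yaw=np.arctan2(x[1],x[0])
ft=R0.T@s['force']
print('t',round(s['t'],2),'z',s['tool_pos'][2].round(4),'Ftool',ft.round(2),'phi_by_yaw',round(TH0-np.pi-yaw,4),'r',(-(R0[:2,0]@p)).round(4),'off',(R0[:2,1]@p).round(4))
E
python3 st.py
```

```text
t 3.75 z 0.0583 Ftool [ 0.3  -0.28 -0.97] phi_by_yaw 0.0012 r 0.1104 off 0.0268
```

Call:
{"method": "drive_tool", "body": {
  "steps": [
    {"tx": -0.004,"ty": -0.0184,"tz": 0,"turn": 0.0159,"jaw": 0},
    {"tx": -0.0071,"ty": -0.0371,"tz": 0,"turn": 0.0318,"jaw": 0},
    {"tx": -0.0093,"ty": -0.0558,"tz": 0,"turn": 0.0477,"jaw": 0},
    {"tx": -0.0093,"ty": -0.0558,"tz": 0,"turn": 0.0477,"jaw": 0}
  ]
}}

```text
t: 4.15
tool_pos: [0.5745, -0.1579, 0.058]
orientation: [2.885, 1.238, 0.003]
force: [2.1, -2.0, 0.7]
opening: 0.0005
```

```bash
python3 st.py; python3 -c "
from h import *
snap('wrist','w3');snap('side','d3')"
```

```text
t 4.15 z 0.058 Ftool [ 0.03  2.91 -0.65] phi_by_yaw 0.1523 r 0.1104 off 0.0277
```

View pics/w3.png

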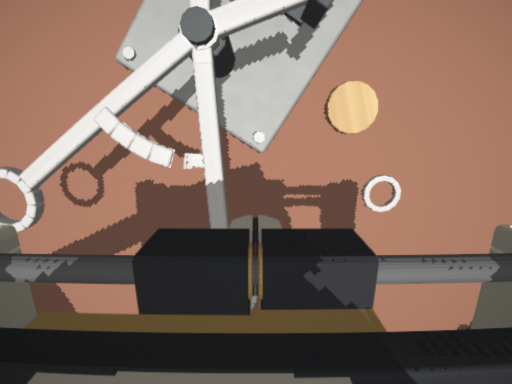

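```bash
cat > shank.py <<'E'
from g import *
import sys
fn=sys.argv[1]; z=load(fn); g=cv2.cvtColor(z['im'],cv2.COLOR_BGR2GRAY).astype(float)
# detect shank edges along rows: sample in polar about pivot at z=.079
for r in (.075,.08,.085,.09,.095):
    ths=np.arange(TH0-.75,TH0+.15,.002); v=[]
    for th in ths:
        u,w=proj(z,[*(P+r*np.array([np.cos(th),np.sin(th)])),.079])
        v.append(cv2.getRectSubPix(z['im'].astype(np.float32),(1,1),(float(u),float(w)))[0,0] if 0<=u<511 and 0<=w<383 else [0,0,0])
    v=np.array(v); sat=v[:,2]-v[:,0]  # red - blue: steel ~0
    m=(sat<25)&(v[:,1]>55)
    idx=np.where(m)[0]; 
    if len(idx):
        runs=np.split(idx,np.where(np.diff(idx)>1)[0]+1)
        print(r,[(round(TH0-ths[q].mean(),3),round(np.ptp(ths[q])*r*1000,1)) for q in runs if len(q)>10])
E
python3 shank.py w2; python3 shank.py w3
```

```text
0.075 [(np.float64(-0.021), np.float64(10.9))]
0.08 [(np.float64(-0.017), np.float64(11.4))]
0.085 [(np.float64(-0.016), np.float64(11.2))]
0.09 [(np.float64(-0.014), np.float64(11.2))]
0.095 [(np.float64(-0.014), np.float64(11.4))]
0.075 [(np.float64(0.073), np.float64(10.9))]
0.08 [(np.float64(0.074), np.float64(10.9))]
0.085 [(np.float64(0.074), np.float64(10.9))]
0.09 [(np.float64(0.076), np.float64(10.8))]
0.095 [(np.float64(0.076), np.float64(10.6))]
```

Call:
{"method": "drive_tool", "body": {
  "steps": [
    {"tx": -0.003,"ty": -0.014,"tz": 0,"turn": 0,"jaw": 0},
    {"tx": -0.006,"ty": -0.028,"tz": 0,"turn": 0,"jaw": 0},
    {"tx": -0.006,"ty": -0.028,"tz": 0,"turn": 0,"jaw": 0}
  ]
}}

```text
t: 4.55
tool_pos: [0.5656, -0.1527, 0.0564]
orientation: [2.886, 1.241, -0.0]
force: [2.8, -2.1, 1.2]
opening: 0.0005
```

```bash
python3 st.py; python3 -c "
from h import *
snap('wrist','w4')"; python3 shank.py w4
```

```text
t 4.55 z 0.0564 Ftool [ 0.44  3.5  -1.17] phi_by_yaw 0.151 r 0.1128 off 0.0176
0.075 [(np.float64(0.159), np.float64(10.3))]
0.08 [(np.float64(0.161), np.float64(10.7))]
0.085 [(np.float64(0.162), np.float64(10.5))]
0.09 [(np.float64(0.163), np.float64(10.6))]
0.095 [(np.float64(0.165), np.float64(10.4))]
```

Call:
{"method": "drive_tool", "body": {
  "steps": [
    {"tx": 0.001,"ty": -0.0075,"tz": 0,"turn": 0.0064,"jaw": 0},
    {"tx": 0.002,"ty": -0.0149,"tz": 0,"turn": 0.0127,"jaw": 0},
    {"tx": 0.002,"ty": -0.0149,"tz": 0,"turn": 0.0127,"jaw": 0}
  ]
}}

```text
t: 4.9
tool_pos: [0.5629, -0.1494, 0.0562]
orientation: [2.911, 1.181, -0.0]
force: [2.4, -2.8, 0.0]
opening: 0.0006
```

```bash
python3 st.py; python3 - <<'E'
from h import *
z=load('w1'); cv2.imwrite('pics/w1z.png',cv2.resize(z['im'][0:110,160:340],None,fx=4,fy=4,interpolation=2))
E
```

```text
t 4.9 z 0.0562 Ftool [-0.29  3.68 -0.02] phi_by_yaw 0.1925 r 0.1116 off 0.018
```

View pics/w1z.png

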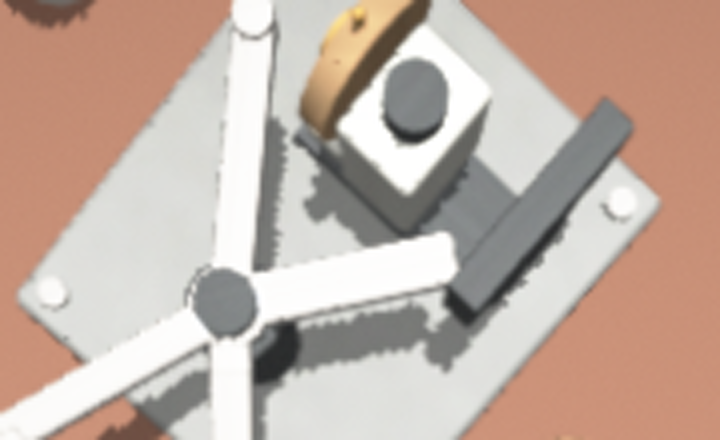

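```bash
python3 - <<'E'
from h import *
from g import P
z=load('w1'); psi=.243
cx=np.array([np.cos(psi),np.sin(psi)]); cy=np.array([-np.sin(psi),np.cos(psi)])
H=z['im']
for v in range(0,34,3):
  row=[]
  for u in range(232,268,3):
    p=atd(z,u,v); q=p[:2]-P; row.append('%d,%d,%d'%(q@cx*1000,q@cy*1000,p[2]*1000))
  print(v,' '.join(row))
u,v=160+252/4,18/4
p=atz(z,u,v,.082);q=p[:2]-P;print('tip',q@cx,q@cy)
E
```

```text
0 77,52,12 79,49,12 82,47,12 84,44,12 86,41,14 88,39,14 68,14,94 69,12,95 72,11,93 73,9,93 76,7,90 80,7,83
3 75,50,12 77,47,13 79,45,12 81,42,13 84,40,12 68,18,80 64,11,102 68,11,95 70,9,93 72,7,93 76,7,85 80,7,78
6 72,48,12 74,45,13 77,42,13 79,40,11 64,19,82 62,13,96 63,10,98 66,9,95 68,7,94 71,7,87 76,7,77 79,6,73
9 70,46,13 72,43,13 74,41,13 61,19,80 59,14,94 60,11,95 62,9,95 64,7,96 68,7,86 72,7,79 75,6,74 77,4,74
12 68,44,12 70,41,13 72,38,13 56,14,92 57,12,94 59,10,94 60,8,95 63,7,90 68,8,78 71,6,74 73,4,74 75,2,75
15 65,42,13 67,39,12 69,36,14 54,13,93 55,11,93 57,9,93 59,7,92 63,6,85 68,7,71 66,2,84 68,1,84 70,-1,84
18 63,40,10 65,37,12 51,14,88 52,12,91 54,9,92 55,7,93 59,7,86 62,6,79 63,3,84 65,1,85 66,0,84 68,-3,86
21 60,38,11 62,35,12 49,13,88 51,10,89 52,8,91 55,7,88 58,6,79 61,5,74 61,1,85 63,0,84 64,-2,84 67,-4,83
24 57,35,13 46,14,85 48,12,86 49,9,86 51,7,89 54,6,82 58,7,71 60,4,74 59,0,84 61,-1,83 63,-4,84 64,-6,85
27 55,33,12 45,14,79 46,11,83 48,8,85 51,7,80 54,6,74 55,4,75 58,2,74 57,-1,83 59,-3,85 61,-5,85 63,-7,84
30 53,31,12 55,29,13 45,10,78 46,7,83 50,7,75 52,5,73 54,2,74 55,0,75 -6,-58,364 57,-5,83 59,-7,84 60,-9,85
33 50,29,11 51,25,19 48,15,49 46,7,75 49,7,66 49,3,75 52,1,74 53,-1,76 55,-3,74 56,-6,79 57,-8,82 59,-10,81
tip 0.05261892853450683 0.034486108905430427
```

Call:
{"method": "drive_tool", "body": {
  "steps": [
    {"tx": -0.0006,"ty": -0.0037,"tz": 0,"turn": 0.0032,"jaw": 0},
    {"tx": -0.0006,"ty": -0.0037,"tz": 0,"turn": 0.0032,"jaw": 0}
  ]
}}

```text
t: 5.1
tool_pos: [0.5625, -0.1491, 0.0564]
orientation: [2.916, 1.167, 0.001]
force: [3.7, -5.7, -0.8]
opening: 0.0006
```

Call:
{"method": "drive_tool", "body": {
  "steps": [
    {"tx": -0.0006,"ty": -0.0037,"tz": 0,"turn": 0.0032,"jaw": 0},
    {"tx": -0.0006,"ty": -0.0037,"tz": 0,"turn": 0.0032,"jaw": 0}
  ]
}}

```text
t: 5.3
tool_pos: [0.5621, -0.1489, 0.0566]
orientation: [2.921, 1.151, 0.002]
force: [5.5, -6.2, -1.2]
opening: 0.0004
```

Call:
{"method": "drive_tool", "body": {
  "steps": [
    {"tx": -0.0006,"ty": -0.0037,"tz": 0,"turn": 0.0032,"jaw": 0},
    {"tx": -0.0006,"ty": -0.0037,"tz": 0,"turn": 0.0032,"jaw": 0}
  ]
}}

```text
t: 5.5
tool_pos: [0.5615, -0.1484, 0.0568]
orientation: [2.926, 1.136, 0.003]
force: [6.4, -6.6, -1.9]
opening: 0.0007
```

```bash
python3 st.py;python3 -c "
from h import *
snap('wrist','w5')"; python3 shank.py w5
```

```text
t 5.5 z 0.0568 Ftool [0.27 9.18 1.88] phi_by_yaw 0.2222 r 0.1114 off 0.0196
0.075 [(np.float64(0.211), np.float64(10.6))]
0.08 [(np.float64(0.211), np.float64(10.7))]
0.085 [(np.float64(0.212), np.float64(10.5))]
0.09 [(np.float64(0.212), np.float64(10.8))]
0.095 [(np.float64(0.213), np.float64(10.4))]
```

Call:
{"method": "drive_tool", "body": {
  "steps": [
    {"tx": -0.0006,"ty": -0.0037,"tz": 0,"turn": 0.0032,"jaw": 0},
    {"tx": -0.0006,"ty": -0.0037,"tz": 0,"turn": 0.0032,"jaw": 0}
  ]
}}

```text
t: 5.75
tool_pos: [0.561, -0.1481, 0.057]
orientation: [2.931, 1.121, 0.003]
force: [7.3, -7.8, -3.3]
opening: 0.0005
```

Call:
{"method": "drive_tool", "body": {
  "steps": [
    {"tx": -0.0006,"ty": -0.0037,"tz": 0,"turn": 0.0032,"jaw": 0},
    {"tx": -0.0006,"ty": -0.0037,"tz": 0,"turn": 0.0032,"jaw": 0}
  ]
}}

```text
t: 5.95
tool_pos: [0.5595, -0.1467, 0.0569]
orientation: [2.938, 1.107, 0.002]
force: [3.5, -6.1, 1.2]
opening: 0.0007
```

```bash
python3 st.py
```

```text
t 5.95 z 0.0569 Ftool [-1.38  6.91 -1.19] phi_by_yaw 0.2424 r 0.1114 off 0.0192
```

```bash
cat >> st.py <<'E'
off=(R0[:2,1]@p); rr=-(R0[:2,0]@p); print('PHI', round(TH0-np.pi-yaw-(off-.0189)/.111+.016,4),'F',round(float(ft[1]),1))
E
python3 st.py | tail -1
```

```text
PHI 0.2558 F 6.9
```

Call:
{"method": "drive_tool", "body": {
  "steps": [
    {"tx": -0.0006,"ty": -0.0037,"tz": 0,"turn": 0.0032,"jaw": 0},
    {"tx": -0.0006,"ty": -0.0037,"tz": 0,"turn": 0.0032,"jaw": 0}
  ]
}}

```text
t: 6.15
tool_pos: [0.5586, -0.146, 0.057]
orientation: [2.943, 1.092, 0.002]
force: [4.6, -6.8, 1.7]
opening: 0.0006
```

```bash
python3 st.py
```

```text
t 6.15 z 0.057 Ftool [-0.93  8.13 -1.64] phi_by_yaw 0.2523 r 0.1114 off 0.0192
PHI 0.2657 F 8.1
```

Call:
{"method": "drive_tool", "body": {
  "steps": [
    {"tx": -0.0006,"ty": -0.0037,"tz": 0,"turn": 0.0032,"jaw": 0},
    {"tx": -0.0006,"ty": -0.0037,"tz": 0,"turn": 0.0032,"jaw": 0}
  ]
}}

```text
t: 6.35
tool_pos: [0.5579, -0.1454, 0.0571]
orientation: [2.949, 1.077, 0.002]
force: [4.4, -6.6, 0.3]
opening: 0.0002
```

```bash
python3 st.py
```

```text
t 6.35 z 0.0571 Ftool [-0.94  7.89 -0.3 ] phi_by_yaw 0.2623 r 0.1114 off 0.0194
PHI 0.2736 F 7.9
```

Call:
{"method": "drive_tool", "body": {
  "steps": [
    {"tx": -0.0006,"ty": -0.0037,"tz": 0,"turn": 0.0032,"jaw": 0},
    {"tx": -0.0006,"ty": -0.0037,"tz": 0,"turn": 0.0032,"jaw": 0}
  ]
}}

```text
t: 6.55
tool_pos: [0.5573, -0.145, 0.0572]
orientation: [2.953, 1.062, 0.003]
force: [5.4, -7.4, -0.3]
opening: 0.0006
```

```bash
python3 st.py
```

```text
t 6.55 z 0.0572 Ftool [-0.53  9.2   0.33] phi_by_yaw 0.2724 r 0.1113 off 0.0199
PHI 0.2798 F 9.2
```

Call:
{"method": "drive_tool", "body": {
  "steps": [
    {"tx": -0.0006,"ty": -0.0037,"tz": 0,"turn": 0.0032,"jaw": 0},
    {"tx": -0.0006,"ty": -0.0037,"tz": 0,"turn": 0.0032,"jaw": 0}
  ]
}}

```text
t: 6.75
tool_pos: [0.5567, -0.1447, 0.0572]
orientation: [2.958, 1.047, 0.004]
force: [6.2, -8.8, -2.0]
opening: 0.0006
```

```bash
python3 st.py
```

```text
t 6.75 z 0.0572 Ftool [-0.72 10.78  2.05] phi_by_yaw 0.2825 r 0.1114 off 0.0203
PHI 0.2858 F 10.8
```

Call:
{"method": "drive_tool", "body": {
  "steps": [
    {"tx": -0.0006,"ty": -0.0037,"tz": 0,"turn": 0.0032,"jaw": 0},
    {"tx": -0.0006,"ty": -0.0037,"tz": 0,"turn": 0.0032,"jaw": 0}
  ]
}}

```text
t: 6.95
tool_pos: [0.5561, -0.1442, 0.0573]
orientation: [2.963, 1.032, 0.004]
force: [7.8, -9.7, -2.8]
opening: 0.0007
```

```bash
python3 st.py
```

```text
t 6.95 z 0.0573 Ftool [ 0.05 12.47  2.83] phi_by_yaw 0.2927 r 0.1113 off 0.0207
PHI 0.2928 F 12.5
```

Call:
{"method": "drive_tool", "body": {
  "steps": [
    {"tx": -0.0006,"ty": -0.0037,"tz": 0,"turn": 0.0032,"jaw": 0},
    {"tx": -0.0006,"ty": -0.0037,"tz": 0,"turn": 0.0032,"jaw": 0}
  ]
}}

```text
t: 7.15
tool_pos: [0.5555, -0.1437, 0.0574]
orientation: [2.967, 1.017, 0.005]
force: [9.3, -12.4, -3.5]
opening: 0.0005
```

```bash
python3 st.py
```

```text
t 7.15 z 0.0574 Ftool [-0.24 15.49  3.58] phi_by_yaw 0.3028 r 0.1113 off 0.0211
PHI 0.299 F 15.5
```

Call:
{"method": "drive_tool", "body": {
  "steps": [
    {"tx": -0.0006,"ty": -0.0037,"tz": 0,"turn": 0.0032,"jaw": 0},
    {"tx": -0.0006,"ty": -0.0037,"tz": 0,"turn": 0.0032,"jaw": 0}
  ]
}}

```text
t: 7.35
tool_pos: [0.5539, -0.1421, 0.0572]
orientation: [2.974, 1.002, 0.003]
force: [3.0, -8.1, 1.1]
opening: 0.0007
```

```bash
python3 st.py
```

```text
t 7.35 z 0.0572 Ftool [-2.51  8.28 -1.11] phi_by_yaw 0.3129 r 0.1114 off 0.02
PHI 0.3192 F 8.3
```

Call:
{"method": "drive_tool", "body": {
  "steps": [
    {"tx": -0.0006,"ty": -0.0037,"tz": 0,"turn": 0.0032,"jaw": 0},
    {"tx": -0.0006,"ty": -0.0037,"tz": 0,"turn": 0.0032,"jaw": 0}
  ]
}}

```text
t: 7.55
tool_pos: [0.5529, -0.1411, 0.0571]
orientation: [2.98, 0.988, 0.002]
force: [4.1, -8.4, 1.1]
opening: 0.0005
```

```bash
python3 st.py
```

```text
t 7.55 z 0.0571 Ftool [-1.73  9.17 -1.06] phi_by_yaw 0.3227 r 0.1114 off 0.0196
PHI 0.3321 F 9.2
```

Call:
{"method": "drive_tool", "body": {
  "steps": [
    {"tx": -0.0006,"ty": -0.0037,"tz": 0,"turn": 0.0032,"jaw": 0},
    {"tx": -0.0006,"ty": -0.0037,"tz": 0,"turn": 0.0032,"jaw": 0}
  ]
}}

```text
t: 7.75
tool_pos: [0.5522, -0.1405, 0.0571]
orientation: [2.984, 0.973, 0.003]
force: [3.7, -7.7, -0.3]
opening: 0.0003
```

```bash
python3 st.py
```

```text
t 7.75 z 0.0571 Ftool [-1.56  8.36  0.31] phi_by_yaw 0.3328 r 0.1114 off 0.0198
PHI 0.3404 F 8.4
```

Call:
{"method": "drive_tool", "body": {
  "steps": [
    {"tx": -0.0006,"ty": -0.0037,"tz": 0,"turn": 0.0032,"jaw": 0},
    {"tx": -0.0006,"ty": -0.0037,"tz": 0,"turn": 0.0032,"jaw": 0}
  ]
}}

```text
t: 7.95
tool_pos: [0.5516, -0.14, 0.0572]
orientation: [2.989, 0.957, 0.003]
force: [5.7, -9.5, -0.8]
opening: 0.0007
```

```bash
python3 st.py
```

```text
t 7.95 z 0.0572 Ftool [-0.87 11.03  0.88] phi_by_yaw 0.3429 r 0.1114 off 0.0202
PHI 0.347 F 11.0
```

Call:
{"method": "drive_tool", "body": {
  "steps": [
    {"tx": -0.0006,"ty": -0.0037,"tz": 0,"turn": 0.0032,"jaw": 0},
    {"tx": -0.0006,"ty": -0.0037,"tz": 0,"turn": 0.0032,"jaw": 0}
  ]
}}

```text
t: 8.15
tool_pos: [0.5509, -0.1395, 0.0572]
orientation: [2.993, 0.942, 0.004]
force: [6.7, -9.8, -1.7]
opening: 0.0007
```

```bash
python3 st.py
```

```text
t 8.15 z 0.0572 Ftool [-0.09 11.86  1.71] phi_by_yaw 0.353 r 0.1114 off 0.0205
PHI 0.3543 F 11.9
```

Call:
{"method": "drive_tool", "body": {
  "steps": [
    {"tx": -0.0006,"ty": -0.0037,"tz": 0,"turn": 0.0032,"jaw": 0},
    {"tx": -0.0006,"ty": -0.0037,"tz": 0,"turn": 0.0032,"jaw": 0}
  ]
}}

```text
t: 8.35
tool_pos: [0.5504, -0.139, 0.0573]
orientation: [2.997, 0.927, 0.004]
force: [7.3, -11.8, -2.3]
opening: 0.0004
```

```bash
python3 st.py
```

```text
t 8.35 z 0.0573 Ftool [-0.61 13.87  2.32] phi_by_yaw 0.3631 r 0.1114 off 0.021
PHI 0.3603 F 13.9
```

Call:
{"method": "drive_tool", "body": {
  "steps": [
    {"tx": -0.0006,"ty": -0.0037,"tz": 0,"turn": 0.0032,"jaw": 0},
    {"tx": -0.0006,"ty": -0.0037,"tz": 0,"turn": 0.0032,"jaw": 0}
  ]
}}

```text
t: 8.55
tool_pos: [0.5492, -0.1377, 0.0573]
orientation: [3.003, 0.912, 0.003]
force: [4.5, -7.6, 1.0]
opening: 0.0002
```

```bash
python3 st.py
```

```text
t 8.55 z 0.0573 Ftool [-0.53  8.81 -0.94] phi_by_yaw 0.3732 r 0.1114 off 0.0204
PHI 0.3761 F 8.8
```

Call:
{"method": "drive_tool", "body": {
  "steps": [
    {"tx": -0.0006,"ty": -0.0037,"tz": 0,"turn": 0.0032,"jaw": 0},
    {"tx": -0.0006,"ty": -0.0037,"tz": 0,"turn": 0.0032,"jaw": 0}
  ]
}}

```text
t: 8.75
tool_pos: [0.5484, -0.1367, 0.0573]
orientation: [3.007, 0.897, 0.003]
force: [4.8, -8.8, 1.2]
opening: 0.0005
```

```bash
python3 st.py
```

```text
t 8.75 z 0.0573 Ftool [-0.78 10.02 -1.19] phi_by_yaw 0.383 r 0.1113 off 0.0202
PHI 0.3877 F 10.0
```

Call:
{"method": "drive_tool", "body": {
  "steps": [
    {"tx": -0.0006,"ty": -0.0037,"tz": 0,"turn": 0.0032,"jaw": 0},
    {"tx": -0.0006,"ty": -0.0037,"tz": 0,"turn": 0.0032,"jaw": 0}
  ]
}}

```text
t: 8.95
tool_pos: [0.5478, -0.1361, 0.0573]
orientation: [3.011, 0.882, 0.003]
force: [5.6, -10.0, -0.0]
opening: 0.0004
```

```bash
python3 st.py; python3 - <<'E'
from h import *
snap('scene','s6');snap('side','d6')
a=load('s6')['im'][140:240,160:290];b=load('d6')['im'][155:255,210:340]
cv2.imwrite('pics/sd6z.png',np.hstack([cv2.resize(a,None,fx=3,fy=4,interpolation=2),cv2.resize(b,None,fx=3,fy=4,interpolation=2)]))
E
```

```text
t 8.95 z 0.0573 Ftool [-0.68 11.48  0.09] phi_by_yaw 0.3932 r 0.1114 off 0.0204
PHI 0.3954 F 11.5
```

View pics/sd6z.png

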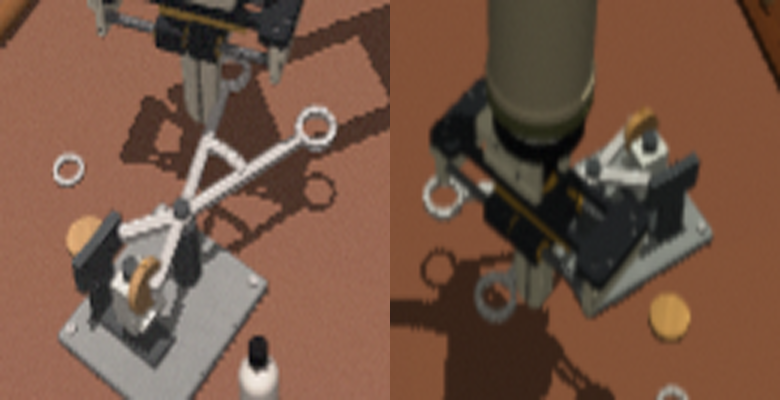

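Call:
{"method": "drive_tool", "body": {
  "steps": [
    {"tx": -0.0006,"ty": -0.0037,"tz": 0,"turn": 0.0032,"jaw": 0},
    {"tx": -0.0006,"ty": -0.0037,"tz": 0,"turn": 0.0032,"jaw": 0}
  ]
}}

```text
t: 9.25
tool_pos: [0.5472, -0.1356, 0.0574]
orientation: [3.015, 0.867, 0.004]
force: [6.6, -12.1, -1.6]
opening: 0.0004
```

```bash
python3 st.py
```

```text
t 9.25 z 0.0574 Ftool [-0.85 13.77  1.71] phi_by_yaw 0.4033 r 0.1114 off 0.0208
PHI 0.402 F 13.8
```

Call:
{"method": "drive_tool", "body": {
  "steps": [
    {"tx": -0.0006,"ty": -0.0037,"tz": 0,"turn": 0.0032,"jaw": 0},
    {"tx": -0.0006,"ty": -0.0037,"tz": 0,"turn": 0.0032,"jaw": 0}
  ]
}}

```text
t: 9.45
tool_pos: [0.5468, -0.1352, 0.0575]
orientation: [3.019, 0.851, 0.005]
force: [7.3, -13.1, -2.9]
opening: 0.0007
```

```bash
python3 st.py
```

```text
t 9.45 z 0.0575 Ftool [-0.66 14.97  3.01] phi_by_yaw 0.4134 r 0.1113 off 0.0214
PHI 0.4068 F 15.0
```

Call:
{"method": "drive_tool", "body": {
  "steps": [
    {"tx": -0.0006,"ty": -0.0037,"tz": 0,"turn": 0.0032,"jaw": 0},
    {"tx": -0.0006,"ty": -0.0037,"tz": 0,"turn": 0.0032,"jaw": 0}
  ]
}}

```text
t: 9.65
tool_pos: [0.5462, -0.1347, 0.0576]
orientation: [3.022, 0.836, 0.005]
force: [8.6, -14.9, -3.1]
opening: 0.0002
```

```bash
python3 st.py
```

```text
t 9.65 z 0.0576 Ftool [-0.28 17.22  3.16] phi_by_yaw 0.4235 r 0.1113 off 0.0218
PHI 0.4131 F 17.2
```

Call:
{"method": "drive_tool", "body": {
  "steps": [
    {"tx": -0.0006,"ty": -0.0037,"tz": 0,"turn": 0.0032,"jaw": 0},
    {"tx": -0.0006,"ty": -0.0037,"tz": 0,"turn": 0.0032,"jaw": 0}
  ]
}}

```text
t: 9.85
tool_pos: [0.5458, -0.1343, 0.0577]
orientation: [3.026, 0.82, 0.006]
force: [10.3, -17.0, -3.7]
opening: 0.0004
```

```bash
python3 st.py
```

```text
t 9.85 z 0.0577 Ftool [ 0.3  19.86  3.83] phi_by_yaw 0.4336 r 0.1113 off 0.0224
PHI 0.4182 F 19.9
```

Call:
{"method": "drive_tool", "body": {
  "steps": [
    {"tx": -0.0003,"ty": -0.0019,"tz": 0,"turn": 0.0016,"jaw": 0},
    {"tx": -0.0003,"ty": -0.0019,"tz": 0,"turn": 0.0016,"jaw": 0}
  ]
}}

```text
t: 10.05
tool_pos: [0.5456, -0.1341, 0.0578]
orientation: [3.027, 0.813, 0.006]
force: [10.3, -17.9, -3.7]
opening: 0.0002
```

```bash
python3 st.py
```

```text
t 10.05 z 0.0578 Ftool [-0.04 20.6   3.85] phi_by_yaw 0.4385 r 0.1112 off 0.0227
PHI 0.4205 F 20.6
```

Call:
{"method": "drive_tool", "body": {
  "steps": [
    {"tx": -0.0003,"ty": -0.0019,"tz": 0,"turn": 0.0016,"jaw": 0},
    {"tx": -0.0003,"ty": -0.0019,"tz": 0,"turn": 0.0016,"jaw": 0}
  ]
}}

```text
t: 10.25
tool_pos: [0.545, -0.1331, 0.0577]
orientation: [3.03, 0.805, 0.006]
force: [5.3, -11.4, 0.8]
opening: 0.0006
```

```bash
python3 st.py
```

```text
t 10.25 z 0.0577 Ftool [-1.1  12.53 -0.72] phi_by_yaw 0.4436 r 0.1111 off 0.022
PHI 0.4314 F 12.5
```

Call:
{"method": "drive_tool", "body": {
  "steps": [
    {"tx": 0,"ty": 0,"tz": 0,"turn": 0,"jaw": 0},
    {"tx": 0,"ty": 0,"tz": 0,"turn": 0,"jaw": 0},
    {"tx": 0,"ty": 0,"tz": 0,"turn": 0,"jaw": 0}
  ]
}}

```text
t: 10.55
tool_pos: [0.5445, -0.1324, 0.0577]
orientation: [3.031, 0.806, 0.004]
force: [6.0, -11.5, 0.5]
opening: 0.0003
```

```bash
python3 st.py
```

```text
t 10.55 z 0.0577 Ftool [-0.53 12.95 -0.45] phi_by_yaw 0.4432 r 0.1112 off 0.0212
PHI 0.4386 F 12.9
```

Call:
{"method": "drive_tool", "body": {
  "steps": [
    {"tx": 0.0006,"ty": 0.0037,"tz": 0,"turn": -0.0032,"jaw": 0},
    {"tx": 0.0006,"ty": 0.0037,"tz": 0,"turn": -0.0032,"jaw": 0}
  ]
}}

```text
t: 10.75
tool_pos: [0.545, -0.1328, 0.0576]
orientation: [3.028, 0.822, 0.004]
force: [4.1, -9.8, 1.8]
opening: 0.0003
```

```bash
python3 st.py
```

```text
t 10.75 z 0.0576 Ftool [-1.42 10.54 -1.73] phi_by_yaw 0.4328 r 0.1112 off 0.0206
PHI 0.4334 F 10.5
```

Call:
{"method": "drive_tool", "body": {
  "steps": [
    {"tx": 0.0006,"ty": 0.0037,"tz": 0,"turn": -0.0032,"jaw": 0},
    {"tx": 0.0006,"ty": 0.0037,"tz": 0,"turn": -0.0032,"jaw": 0}
  ]
}}

```text
t: 10.95
tool_pos: [0.5454, -0.1331, 0.0574]
orientation: [3.025, 0.838, 0.003]
force: [3.9, -7.8, 2.0]
opening: 0.0005
```

```bash
python3 st.py
```

```text
t 10.95 z 0.0574 Ftool [-0.63  8.73 -1.96] phi_by_yaw 0.4227 r 0.1112 off 0.02
PHI 0.429 F 8.7
```

Call:
{"method": "drive_tool", "body": {
  "steps": [
    {"tx": 0.0006,"ty": 0.0037,"tz": 0,"turn": -0.0032,"jaw": 0},
    {"tx": 0.0006,"ty": 0.0037,"tz": 0,"turn": -0.0032,"jaw": 0}
  ]
}}

```text
t: 11.15
tool_pos: [0.5457, -0.1334, 0.057]
orientation: [3.022, 0.853, 0.002]
force: [2.8, -5.5, 2.3]
opening: 0.0008
```

```bash
python3 st.py
```

```text
t 11.15 z 0.057 Ftool [-0.52  6.14 -2.32] phi_by_yaw 0.4125 r 0.1113 off 0.0193
PHI 0.4252 F 6.1
```

Call:
{"method": "drive_tool", "body": {
  "steps": [
    {"tx": -0.0009,"ty": -0.0056,"tz": 0,"turn": 0.0048,"jaw": 0},
    {"tx": -0.0018,"ty": -0.0112,"tz": 0,"turn": 0.0096,"jaw": 0},
    {"tx": -0.0018,"ty": -0.0112,"tz": 0,"turn": 0.0096,"jaw": 0}
  ]
}}

```text
t: 11.45
tool_pos: [0.5445, -0.1323, 0.0577]
orientation: [3.031, 0.805, 0.005]
force: [6.5, -13.7, -0.7]
opening: 0.0005
```

```bash
python3 st.py
```

```text
t 11.45 z 0.0577 Ftool [-1.19 15.15  0.8 ] phi_by_yaw 0.4436 r 0.1112 off 0.0211
PHI 0.4394 F 15.1
```

Call:
{"method": "drive_tool", "body": {
  "steps": [
    {"tx": -0.0006,"ty": -0.0037,"tz": 0,"turn": 0.0032,"jaw": 0},
    {"tx": -0.0006,"ty": -0.0037,"tz": 0,"turn": 0.0032,"jaw": 0}
  ]
}}

```text
t: 11.65
tool_pos: [0.5439, -0.1317, 0.0577]
orientation: [3.035, 0.79, 0.005]
force: [7.4, -12.8, 0.4]
opening: 0.0002
```

```bash
python3 st.py
```

```text
t 11.65 z 0.0577 Ftool [ 0.25 14.81 -0.3 ] phi_by_yaw 0.4536 r 0.1112 off 0.0214
PHI 0.4468 F 14.8
```

Call:
{"method": "drive_tool", "body": {
  "steps": [
    {"tx": -0.0006,"ty": -0.0037,"tz": 0,"turn": 0.0032,"jaw": 0},
    {"tx": -0.0006,"ty": -0.0037,"tz": 0,"turn": 0.0032,"jaw": 0}
  ]
}}

```text
t: 11.85
tool_pos: [0.5433, -0.1311, 0.0577]
orientation: [3.039, 0.775, 0.005]
force: [6.8, -14.2, -1.6]
opening: 0.0005
```

```bash
python3 st.py
```

```text
t 11.85 z 0.0577 Ftool [-0.84 15.68  1.72] phi_by_yaw 0.4637 r 0.1112 off 0.0217
PHI 0.4544 F 15.7
```

Call:
{"method": "drive_tool", "body": {
  "steps": [
    {"tx": -0.0006,"ty": -0.0037,"tz": 0,"turn": 0.0032,"jaw": 0},
    {"tx": -0.0006,"ty": -0.0037,"tz": 0,"turn": 0.0032,"jaw": 0}
  ]
}}

```text
t: 12.05
tool_pos: [0.5428, -0.1306, 0.0578]
orientation: [3.042, 0.759, 0.006]
force: [9.4, -15.2, -1.6]
opening: 0.0003
```

```bash
python3 st.py
```

```text
t 12.05 z 0.0578 Ftool [ 1.12 17.83  1.78] phi_by_yaw 0.4738 r 0.1111 off 0.0222
PHI 0.4604 F 17.8
```

Call:
{"method": "drive_tool", "body": {
  "steps": [
    {"tx": -0.0006,"ty": -0.0037,"tz": 0,"turn": 0.0032,"jaw": 0},
    {"tx": -0.0006,"ty": -0.0037,"tz": 0,"turn": 0.0032,"jaw": 0}
  ]
}}

```text
t: 12.25
tool_pos: [0.5424, -0.1302, 0.058]
orientation: [3.045, 0.744, 0.007]
force: [9.5, -17.8, -3.3]
opening: 0.0006
```

```bash
python3 st.py
```

```text
t 12.25 z 0.058 Ftool [ 0.24 20.13  3.44] phi_by_yaw 0.484 r 0.1111 off 0.0228
PHI 0.4651 F 20.1
```

Call:
{"method": "drive_tool", "body": {
  "steps": [
    {"tx": -0.0006,"ty": -0.0037,"tz": 0,"turn": 0.0032,"jaw": 0},
    {"tx": -0.0006,"ty": -0.0037,"tz": 0,"turn": 0.0032,"jaw": 0}
  ]
}}

```text
t: 12.45
tool_pos: [0.5419, -0.1296, 0.058]
orientation: [3.048, 0.728, 0.007]
force: [11.3, -19.1, -3.2]
opening: 0.0005
```

```bash
python3 st.py
```

```text
t 12.45 z 0.058 Ftool [ 1.42 22.11  3.43] phi_by_yaw 0.4941 r 0.1111 off 0.0232
PHI 0.4718 F 22.1
```

Call:
{"method": "drive_tool", "body": {
  "steps": [
    {"tx": -0.0003,"ty": -0.0019,"tz": 0,"turn": 0.0016,"jaw": 0},
    {"tx": -0.0003,"ty": -0.0019,"tz": 0,"turn": 0.0016,"jaw": 0}
  ]
}}

```text
t: 12.65
tool_pos: [0.5417, -0.1295, 0.058]
orientation: [3.049, 0.72, 0.007]
force: [10.1, -20.5, -4.2]
opening: 0.0005
```

```bash
python3 st.py
```

```text
t 12.65 z 0.058 Ftool [-0.14 22.8   4.43] phi_by_yaw 0.499 r 0.1111 off 0.0234
PHI 0.4741 F 22.8
```

Call:
{"method": "drive_tool", "body": {
  "steps": [
    {"tx": -0.0003,"ty": -0.0019,"tz": 0,"turn": 0.0016,"jaw": 0},
    {"tx": -0.0003,"ty": -0.0019,"tz": 0,"turn": 0.0016,"jaw": 0}
  ]
}}

```text
t: 12.85
tool_pos: [0.5415, -0.1292, 0.0581]
orientation: [3.051, 0.713, 0.008]
force: [10.8, -20.6, -4.4]
opening: 0.0005
```

```bash
python3 st.py
```

```text
t 12.85 z 0.0581 Ftool [ 0.49 23.21  4.64] phi_by_yaw 0.5041 r 0.111 off 0.0237
PHI 0.4768 F 23.2
```

Call:
{"method": "drive_tool", "body": {
  "steps": [
    {"tx": -0.0003,"ty": -0.0019,"tz": 0,"turn": 0,"jaw": 0},
    {"tx": -0.0003,"ty": -0.0019,"tz": 0,"turn": 0,"jaw": 0}
  ]
}}

```text
t: 13.05
tool_pos: [0.5412, -0.1287, 0.0581]
orientation: [3.051, 0.713, 0.008]
force: [11.1, -21.1, -3.9]
opening: 0.0007
```

```bash
python3 st.py
```

```text
t 13.05 z 0.0581 Ftool [ 0.64 23.77  4.14] phi_by_yaw 0.5039 r 0.111 off 0.0231
PHI 0.4825 F 23.8
```

Call:
{"method": "drive_tool", "body": {
  "steps": [
    {"tx": -0.0003,"ty": -0.0019,"tz": 0,"turn": 0,"jaw": 0},
    {"tx": -0.0003,"ty": -0.0019,"tz": 0,"turn": 0,"jaw": 0}
  ]
}}

```text
t: 13.25
tool_pos: [0.541, -0.1283, 0.0581]
orientation: [3.05, 0.713, 0.008]
force: [10.7, -21.9, -4.7]
opening: 0.0007
```

```bash
python3 st.py
```

```text
t 13.25 z 0.0581 Ftool [-0.14 24.29  4.91] phi_by_yaw 0.504 r 0.111 off 0.0227
PHI 0.4859 F 24.3
```

Call:
{"method": "drive_tool", "body": {
  "steps": [
    {"tx": -0.0003,"ty": -0.0015,"tz": 0,"turn": 0,"jaw": 0},
    {"tx": -0.0003,"ty": -0.0015,"tz": 0,"turn": 0,"jaw": 0}
  ]
}}

```text
t: 13.45
tool_pos: [0.5403, -0.1269, 0.0582]
orientation: [3.052, 0.713, 0.007]
force: [7.4, -16.3, -0.6]
opening: 0.0007
```

```bash
python3 st.py
```

```text
t 13.45 z 0.0582 Ftool [-0.61 17.93  0.72] phi_by_yaw 0.5039 r 0.1111 off 0.0211
PHI 0.5001 F 17.9
```

Call:
{"method": "drive_tool", "body": {
  "steps": [
    {"tx": 0,"ty": 0.01,"tz": 0,"turn": 0,"jaw": 0},
    {"tx": 0,"ty": 0.03,"tz": 0,"turn": 0,"jaw": 0},
    {"tx": 0,"ty": 0.08,"tz": 0,"turn": 0,"jaw": 0},
    {"tx": 0,"ty": 0.08,"tz": 0,"turn": 0,"jaw": 0}
  ]
}}

```text
t: 13.85
tool_pos: [0.5482, -0.1456, 0.0561]
orientation: [-3.058, -0.715, 0.001]
force: [-0.0, 0.4, 0.1]
opening: 0.0009
```

```bash
python3 st.py; python3 -c "
from h import *
snap('wrist','w7')"; python3 shank.py w7
```

```text
t 13.85 z 0.0561 Ftool [ 0.14 -0.34 -0.1 ] phi_by_yaw 0.5039 r 0.1122 off 0.0413
PHI 0.3177 F -0.3
0.075 [(np.float64(0.369), np.float64(10.3))]
0.08 [(np.float64(0.373), np.float64(10.7))]
0.085 [(np.float64(0.369), np.float64(10.7))]
0.09 [(np.float64(0.371), np.float64(11.0))]
0.095 [(np.float64(0.373), np.float64(11.2))]
```

View pics/w7.png

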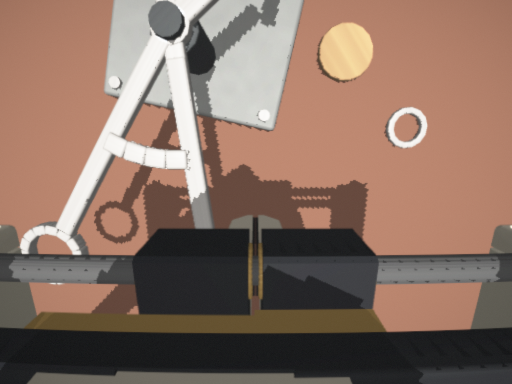

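```bash
python3 - <<'E'
from h import *
snap('wrist','w8');snap('scene','s8')
a=load('w8')['im'][0:230,80:260];b=load('s8')['im'][150:240,180:280]
cv2.imwrite('pics/w8z.png',cv2.resize(a,None,fx=2.6,fy=2.6,interpolation=2))
cv2.imwrite('pics/s8z.png',cv2.resize(b,None,fx=6,fy=6,interpolation=2))
E
python3 shank.py w8
```

```text
0.075 [(np.float64(0.369), np.float64(10.3))]
0.08 [(np.float64(0.373), np.float64(10.7))]
0.085 [(np.float64(0.369), np.float64(10.7))]
0.09 [(np.float64(0.372), np.float64(11.2))]
0.095 [(np.float64(0.372), np.float64(11.0))]
```

View pics/w8z.png

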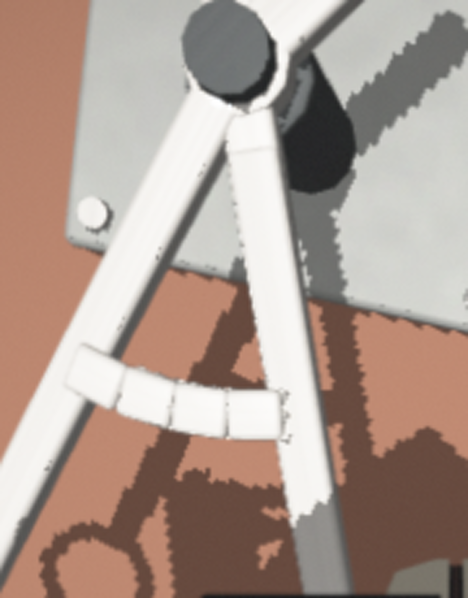

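View pics/s8z.png

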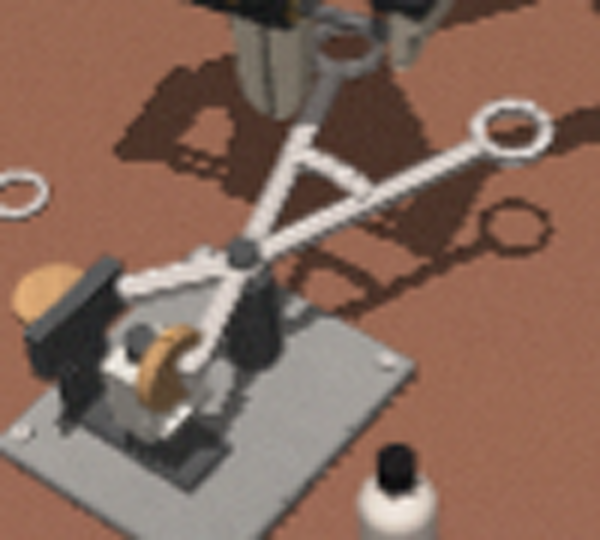

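```bash
sed 's/TH0-.75/TH0-1.3/' shank.py > shank2.py; python3 shank2.py w8; python3 - <<'E'
from g import *
z=load('s8')
p=atz(z,180+345/6-.4,150+42/6-.4,.075); v=p[:2]-P; print(np.linalg.norm(v),TH0-np.arctan2(v[1],v[0])%(2*np.pi))
p=atz(z,180+512/6-.4,150+129/6-.4,.075); v=p[:2]-P; print(np.linalg.norm(v),TH0-np.arctan2(v[1],v[0])%(2*np.pi))
E
```

```text
0.075 [(np.float64(1.065), np.float64(11.2)), (np.float64(0.369), np.float64(10.3))]
0.08 [(np.float64(1.065), np.float64(11.4)), (np.float64(0.373), np.float64(10.7))]
0.085 [(np.float64(1.066), np.float64(11.2)), (np.float64(0.369), np.float64(10.7))]
0.09 [(np.float64(1.067), np.float64(11.3)), (np.float64(0.372), np.float64(11.2))]
0.095 [(np.float64(1.067), np.float64(11.2)), (np.float64(0.372), np.float64(11.0))]
0.1464003109798548 0.38548095451993714
0.14595577784219632 1.083698078236036
```

```bash
python3 - <<'E'
from g import *
s=robot.read_state(); R0=R.from_rotvec(s['orientation']).as_matrix()
for o in(.026,.022): print(rel(s['tool_pos'],R0,*target(.371,r=.111,off=o,z=.0565)))
E
```

```text
[ 0.0193  0.0027 -0.0033 -0.0421]
[ 0.0175 -0.0105 -0.0033 -0.0421]
```

Call:
{"method": "drive_tool", "body": {
  "steps": [
    {"tx": 0.0193,"ty": 0.0027,"tz": 0,"turn": -0.0421,"jaw": 0},
    {"tx": 0.0193,"ty": 0.0027,"tz": 0,"turn": -0.0421,"jaw": 0},
    {"tx": 0.0175,"ty": -0.0105,"tz": 0,"turn": -0.0421,"jaw": 0},
    {"tx": 0.0175,"ty": -0.0105,"tz": 0,"turn": -0.0421,"jaw": 0}
  ]
}}

```text
t: 14.4
tool_pos: [0.5508, -0.139, 0.056]
orientation: [-3.005, -0.913, 0.001]
force: [0.4, -0.4, 0.5]
opening: 0.0006
```

```bash
python3 st.py
```

```text
t 14.4 z 0.056 Ftool [ 0.14  0.55 -0.54] phi_by_yaw 0.3729 r 0.1108 off 0.0223
PHI 0.3584 F 0.5
```

Call:
{"method": "drive_tool", "body": {
  "steps": [
    {"tx": 0,"ty": -0.0067,"tz": 0,"turn": 0,"jaw": 0},
    {"tx": 0,"ty": -0.0067,"tz": 0,"turn": 0,"jaw": 0},
    {"tx": 0,"ty": -0.0067,"tz": 0,"turn": 0,"jaw": 0}
  ]
}}

```text
t: 14.7
tool_pos: [0.5504, -0.138, 0.0564]
orientation: [3.005, 0.916, 0.0]
force: [-0.1, -0.6, 0.2]
opening: 0.0004
```

```bash
python3 st.py
```

```text
t 14.7 z 0.0564 Ftool [-0.4   0.47 -0.24] phi_by_yaw 0.3712 r 0.1107 off 0.0211
PHI 0.3676 F 0.5
```

Call:
{"method": "drive_tool", "body": {
  "steps": [
    {"tx": 0,"ty": -0.005,"tz": 0,"turn": 0,"jaw": 0},
    {"tx": 0,"ty": -0.005,"tz": 0,"turn": 0,"jaw": 0}
  ]
}}

```text
t: 14.9
tool_pos: [0.5495, -0.1367, 0.0563]
orientation: [-3.005, -0.916, 0.0]
force: [0.7, 0.2, -0.1]
opening: 0.0003
```

```bash
python3 st.py
```

```text
t 14.9 z 0.0563 Ftool [0.67 0.26 0.09] phi_by_yaw 0.3709 r 0.1107 off 0.0195
PHI 0.3819 F 0.3
```

Call:
{"method": "drive_tool", "body": {
  "steps": [
    {"tx": 0,"ty": -0.004,"tz": 0,"turn": 0,"jaw": 0},
    {"tx": 0,"ty": -0.004,"tz": 0,"turn": 0,"jaw": 0}
  ]
}}

```text
t: 15.1
tool_pos: [0.5489, -0.1357, 0.0563]
orientation: [-3.005, -0.917, 0.0]
force: [0.8, 0.4, -0.9]
opening: 0.0004
```

```bash
python3 st.py
```

```text
t 15.1 z 0.0563 Ftool [0.87 0.1  0.92] phi_by_yaw 0.3708 r 0.1107 off 0.0183
PHI 0.3925 F 0.1
```

Call:
{"method": "drive_tool", "body": {
  "steps": [
    {"tx": 0,"ty": -0.004,"tz": 0,"turn": 0,"jaw": 0},
    {"tx": 0,"ty": -0.004,"tz": 0,"turn": 0,"jaw": 0}
  ]
}}

```text
t: 15.3
tool_pos: [0.5482, -0.1347, 0.0563]
orientation: [-3.005, -0.917, 0.0]
force: [0.7, 0.3, -0.6]
opening: -0.0
```

```bash
python3 st.py
```

```text
t 15.3 z 0.0563 Ftool [0.75 0.11 0.61] phi_by_yaw 0.3707 r 0.1106 off 0.017
PHI 0.4034 F 0.1
```

Call:
{"method": "drive_tool", "body": {
  "steps": [
    {"tx": 0,"ty": -0.004,"tz": 0,"turn": 0,"jaw": 0},
    {"tx": 0,"ty": -0.004,"tz": 0,"turn": 0,"jaw": 0}
  ]
}}

```text
t: 15.5
tool_pos: [0.5477, -0.1339, 0.0564]
orientation: [3.004, 0.917, 0.0]
force: [0.6, 0.2, -0.1]
opening: 0.0008
```

```bash
python3 st.py
```

```text
t 15.5 z 0.0564 Ftool [0.61 0.22 0.14] phi_by_yaw 0.3707 r 0.1106 off 0.0161
PHI 0.4121 F 0.2
```

Call:
{"method": "drive_tool", "body": {
  "steps": [
    {"tx": 0,"ty": -0.004,"tz": 0,"turn": 0,"jaw": 0},
    {"tx": 0,"ty": -0.004,"tz": 0,"turn": 0,"jaw": 0}
  ]
}}

```text
t: 15.7
tool_pos: [0.5474, -0.1334, 0.0567]
orientation: [3.004, 0.916, 0.001]
force: [1.7, -3.3, -1.2]
opening: 0.0005
```

```bash
python3 st.py; python3 - <<'E'
from h import *
snap('wrist','w9');snap('scene','s9')
b=load('s9')['im'][150:240,180:280]
cv2.imwrite('pics/s9z.png',cv2.resize(b,None,fx=6,fy=6,interpolation=2))
E
python3 shank.py w9
```

```text
t 15.7 z 0.0567 Ftool [-0.39  3.69  1.24] phi_by_yaw 0.3709 r 0.1106 off 0.0155
PHI 0.4177 F 3.7
0.075 [(np.float64(0.377), np.float64(10.6))]
0.08 [(np.float64(0.378), np.float64(10.6))]
0.085 [(np.float64(0.378), np.float64(10.5))]
0.09 [(np.float64(0.378), np.float64(10.4))]
0.095 [(np.float64(0.38), np.float64(10.6)), (np.float64(0.248), np.float64(4.2))]
```

View pics/s9z.png

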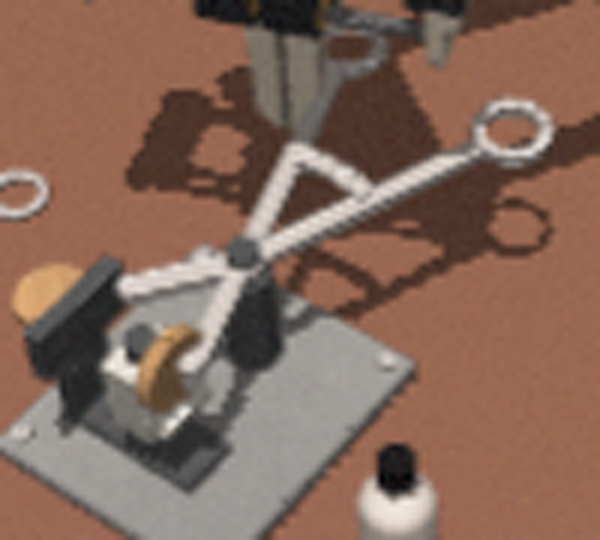

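Call:
{"method": "drive_tool", "body": {
  "steps": [
    {"tx": 0,"ty": -0.004,"tz": 0,"turn": 0,"jaw": 0},
    {"tx": 0,"ty": -0.004,"tz": 0,"turn": 0,"jaw": 0}
  ]
}}

```text
t: 16.0
tool_pos: [0.547, -0.1328, 0.0568]
orientation: [3.003, 0.916, 0.002]
force: [3.5, -5.6, -1.5]
opening: 0.0006
```

```bash
python3 st.py
```

```text
t 16.0 z 0.0568 Ftool [-0.17  6.61  1.55] phi_by_yaw 0.371 r 0.1106 off 0.0148
PHI 0.4243 F 6.6
```

Call:
{"method": "drive_tool", "body": {
  "steps": [
    {"tx": 0,"ty": -0.004,"tz": 0,"turn": 0.002,"jaw": 0},
    {"tx": 0,"ty": -0.004,"tz": 0,"turn": 0.002,"jaw": 0}
  ]
}}

```text
t: 16.2
tool_pos: [0.5466, -0.1324, 0.057]
orientation: [3.005, 0.906, 0.002]
force: [5.7, -9.5, -3.5]
opening: 0.0005
```

```bash
python3 st.py
```

```text
t 16.2 z 0.057 Ftool [-0.48 11.03  3.58] phi_by_yaw 0.3776 r 0.1106 off 0.015
PHI 0.4292 F 11.0
```

Call:
{"method": "drive_tool", "body": {
  "steps": [
    {"tx": -0.0006,"ty": -0.004,"tz": 0,"turn": 0.002,"jaw": 0},
    {"tx": -0.0006,"ty": -0.004,"tz": 0,"turn": 0.002,"jaw": 0}
  ]
}}

```text
t: 16.4
tool_pos: [0.5463, -0.132, 0.0573]
orientation: [3.007, 0.896, 0.004]
force: [6.4, -10.9, -2.6]
opening: 0.0003
```

```bash
python3 st.py;  python3 -c "
from h import *
snap('wrist','w10')"; python3 shank.py w10
```

```text
t 16.4 z 0.0573 Ftool [-0.66 12.62  2.63] phi_by_yaw 0.384 r 0.1106 off 0.0152
PHI 0.4331 F 12.6
0.075 [(np.float64(0.388), np.float64(10.2))]
0.08 [(np.float64(0.391), np.float64(10.4))]
0.085 [(np.float64(0.391), np.float64(10.4))]
0.09 [(np.float64(0.392), np.float64(10.4))]
0.095 [(np.float64(0.392), np.float64(10.3)), (np.float64(0.263), np.float64(2.1))]
```

Call:
{"method": "drive_tool", "body": {
  "steps": [
    {"tx": -0.0006,"ty": -0.004,"tz": 0,"turn": 0.003,"jaw": 0},
    {"tx": -0.0006,"ty": -0.004,"tz": 0,"turn": 0.003,"jaw": 0}
  ]
}}

```text
t: 16.65
tool_pos: [0.5459, -0.1317, 0.0576]
orientation: [3.01, 0.881, 0.005]
force: [6.7, -14.6, -3.3]
opening: 0.0003
```

```bash
python3 st.py
```

```text
t 16.65 z 0.0576 Ftool [-2.23 15.92  3.41] phi_by_yaw 0.3937 r 0.1105 off 0.0158
PHI 0.4377 F 15.9
```

Call:
{"method": "drive_tool", "body": {
  "steps": [
    {"tx": -0.0006,"ty": -0.004,"tz": 0,"turn": 0.003,"jaw": 0},
    {"tx": -0.0006,"ty": -0.004,"tz": 0,"turn": 0.003,"jaw": 0}
  ]
}}

```text
t: 16.85
tool_pos: [0.5454, -0.1312, 0.0577]
orientation: [3.013, 0.866, 0.006]
force: [8.0, -15.4, -4.6]
opening: 0.0004
```

```bash
python3 st.py;  python3 -c "
from h import *
snap('wrist','w11')"; python3 shank.py w11
```

```text
t 16.85 z 0.0577 Ftool [-1.37 17.24  4.76] phi_by_yaw 0.4033 r 0.1105 off 0.0162
PHI 0.4436 F 17.2
0.075 [(np.float64(0.398), np.float64(10.5))]
0.08 [(np.float64(0.399), np.float64(10.4))]
0.085 [(np.float64(0.398), np.float64(10.5))]
0.09 [(np.float64(0.4), np.float64(10.4))]
0.095 [(np.float64(0.401), np.float64(10.4))]
```

Call:
{"method": "drive_tool", "body": {
  "steps": [
    {"tx": -0.0006,"ty": -0.004,"tz": 0,"turn": 0.003,"jaw": 0},
    {"tx": -0.0006,"ty": -0.004,"tz": 0,"turn": 0.003,"jaw": 0}
  ]
}}

```text
t: 17.1
tool_pos: [0.5449, -0.1305, 0.0579]
orientation: [3.017, 0.851, 0.006]
force: [8.6, -15.8, -3.4]
opening: 0.0005
```

```bash
python3 st.py
```

```text
t 17.1 z 0.0579 Ftool [-0.94 17.96  3.53] phi_by_yaw 0.4129 r 0.1105 off 0.0164
PHI 0.4517 F 18.0
```

Call:
{"method": "drive_tool", "body": {
  "steps": [
    {"tx": -0.0006,"ty": -0.004,"tz": 0,"turn": 0.003,"jaw": 0},
    {"tx": -0.0006,"ty": -0.004,"tz": 0,"turn": 0.003,"jaw": 0}
  ]
}}

```text
t: 17.3
tool_pos: [0.5444, -0.1301, 0.058]
orientation: [3.02, 0.837, 0.007]
force: [11.0, -17.6, -4.7]
opening: 0.0006
```

```bash
python3 st.py;  python3 -c "
from h import *
snap('wrist','w12')"; python3 shank.py w12
```

```text
t 17.3 z 0.058 Ftool [ 0.32 20.7   4.89] phi_by_yaw 0.4223 r 0.1105 off 0.0168
PHI 0.4572 F 20.7
0.075 [(np.float64(0.408), np.float64(10.5))]
0.08 [(np.float64(0.408), np.float64(10.2))]
0.085 [(np.float64(0.409), np.float64(10.4))]
0.09 [(np.float64(0.409), np.float64(10.3))]
0.095 [(np.float64(0.41), np.float64(10.3))]
```

Call:
{"method": "drive_tool", "body": {
  "steps": [
    {"tx": -0.0006,"ty": -0.004,"tz": 0,"turn": 0.003,"jaw": 0},
    {"tx": -0.0006,"ty": -0.004,"tz": 0,"turn": 0.003,"jaw": 0}
  ]
}}

```text
t: 17.55
tool_pos: [0.5439, -0.1294, 0.0583]
orientation: [3.024, 0.822, 0.008]
force: [10.2, -17.4, -4.0]
opening: 0.0006
```

```bash
python3 st.py
```

```text
t 17.55 z 0.0583 Ftool [ 0.   20.11  4.19] phi_by_yaw 0.4318 r 0.1104 off 0.017
PHI 0.465 F 20.1
```

Call:
{"method": "drive_tool", "body": {
  "steps": [
    {"tx": -0.0003,"ty": -0.002,"tz": 0,"turn": 0.0016,"jaw": 0},
    {"tx": -0.0003,"ty": -0.002,"tz": 0,"turn": 0.0016,"jaw": 0}
  ]
}}

```text
t: 17.75
tool_pos: [0.5436, -0.129, 0.0583]
orientation: [3.025, 0.815, 0.008]
force: [10.5, -19.6, -3.6]
opening: 0.0004
```

```bash
python3 st.py
```

```text
t 17.75 z 0.0583 Ftool [-0.75 22.21  3.85] phi_by_yaw 0.4367 r 0.1105 off 0.0171
PHI 0.4693 F 22.2
```

Call:
{"method": "drive_tool", "body": {
  "steps": [
    {"tx": -0.0003,"ty": -0.002,"tz": 0,"turn": 0.0016,"jaw": 0},
    {"tx": -0.0003,"ty": -0.002,"tz": 0,"turn": 0.0016,"jaw": 0}
  ]
}}

```text
t: 17.95
tool_pos: [0.5434, -0.1288, 0.0584]
orientation: [3.027, 0.807, 0.009]
force: [10.8, -19.3, -5.2]
opening: 0.0003
```

```bash
python3 st.py
```

```text
t 17.95 z 0.0584 Ftool [-0.23 22.05  5.42] phi_by_yaw 0.4417 r 0.1104 off 0.0173
PHI 0.4718 F 22.1
```

Call:
{"method": "drive_tool", "body": {
  "steps": [
    {"tx": -0.0003,"ty": -0.002,"tz": 0,"turn": 0.0016,"jaw": 0},
    {"tx": -0.0003,"ty": -0.002,"tz": 0,"turn": 0.0016,"jaw": 0}
  ]
}}

```text
t: 18.15
tool_pos: [0.5431, -0.1286, 0.0584]
orientation: [3.028, 0.799, 0.009]
force: [11.9, -21.1, -5.8]
opening: 0.0006
```

```bash
python3 st.py
```

```text
t 18.15 z 0.0584 Ftool [-0.08 24.22  6.04] phi_by_yaw 0.4468 r 0.1104 off 0.0176
PHI 0.4746 F 24.2
```

Call:
{"method": "drive_tool", "body": {
  "steps": [
    {"tx": -0.0003,"ty": -0.002,"tz": 0,"turn": 0.0016,"jaw": 0},
    {"tx": -0.0003,"ty": -0.002,"tz": 0,"turn": 0.0016,"jaw": 0}
  ]
}}

```text
t: 18.35
tool_pos: [0.5429, -0.1284, 0.0585]
orientation: [3.03, 0.792, 0.009]
force: [12.8, -22.1, -5.8]
opening: 0.0007
```

```bash
python3 st.py
```

```text
t 18.35 z 0.0585 Ftool [ 0.31 25.5   6.08] phi_by_yaw 0.4519 r 0.1104 off 0.0179
PHI 0.4772 F 25.5
```

Call:
{"method": "drive_tool", "body": {
  "steps": [
    {"tx": -0.0003,"ty": -0.002,"tz": 0,"turn": 0,"jaw": 0},
    {"tx": -0.0003,"ty": -0.002,"tz": 0,"turn": 0,"jaw": 0}
  ]
}}

```text
t: 18.55
tool_pos: [0.5426, -0.1279, 0.0587]
orientation: [3.03, 0.792, 0.01]
force: [12.6, -21.0, -4.7]
opening: 0.0003
```

```bash
python3 st.py
```

```text
t 18.55 z 0.0587 Ftool [ 0.69 24.4   5.02] phi_by_yaw 0.4519 r 0.1104 off 0.0173
PHI 0.4824 F 24.4
```

Call:
{"method": "drive_tool", "body": {
  "steps": [
    {"tx": -0.0003,"ty": -0.002,"tz": 0,"turn": 0,"jaw": 0},
    {"tx": -0.0003,"ty": -0.002,"tz": 0,"turn": 0,"jaw": 0}
  ]
}}

```text
t: 18.75
tool_pos: [0.5424, -0.1276, 0.0587]
orientation: [3.03, 0.792, 0.01]
force: [13.4, -23.1, -5.4]
opening: 0.0004
```

```bash
python3 st.py; python3 -c "
from h import *
snap('wrist','w13')"; python3 shank.py w13
```

```text
t 18.75 z 0.0587 Ftool [ 0.31 26.66  5.7 ] phi_by_yaw 0.4519 r 0.1105 off 0.0169
PHI 0.4861 F 26.7
0.075 [(np.float64(0.429), np.float64(10.3))]
0.08 [(np.float64(0.429), np.float64(10.4))]
0.085 [(np.float64(0.431), np.float64(10.4))]
0.09 [(np.float64(0.431), np.float64(10.3))]
0.095 [(np.float64(0.432), np.float64(10.3))]
```

Call:
{"method": "drive_tool", "body": {
  "steps": [
    {"tx": 0,"ty": -0.001,"tz": 0.003,"turn": 0,"jaw": 0},
    {"tx": 0,"ty": -0.001,"tz": 0.003,"turn": 0,"jaw": 0}
  ]
}}

```text
t: 19.0
tool_pos: [0.5423, -0.1273, 0.0581]
orientation: [3.03, 0.792, 0.01]
force: [11.6, -22.3, -3.3]
opening: 0.0006
```

```bash
python3 st.py
```

```text
t 19.0 z 0.0581 Ftool [-0.81 25.1   3.61] phi_by_yaw 0.4518 r 0.1104 off 0.0166
PHI 0.4889 F 25.1
```

Lower friction, slightly less force. Small step again.

Call:
{"method": "drive_tool", "body": {
  "steps": [
    {"tx": 0,"ty": -0.0012,"tz": 0.003,"turn": 0,"jaw": 0},
    {"tx": 0,"ty": -0.0012,"tz": 0.003,"turn": 0,"jaw": 0}
  ]
}}

```text
t: 19.2
tool_pos: [0.5418, -0.1262, 0.0574]
orientation: [3.031, 0.792, 0.009]
force: [6.8, -18.6, 2.2]
opening: 0.0005
```

```bash
python3 st.py; python3 -c "
from h import *
snap('wrist','w14')"; python3 shank.py w14
```

```text
t 19.2 z 0.0574 Ftool [-3.17 19.54 -1.98] phi_by_yaw 0.4517 r 0.1104 off 0.0154
PHI 0.4995 F 19.5
0.075 [(np.float64(0.44), np.float64(10.2))]
0.08 [(np.float64(0.442), np.float64(10.2))]
0.085 [(np.float64(0.443), np.float64(10.4))]
0.09 [(np.float64(0.442), np.float64(10.4))]
0.095 [(np.float64(0.443), np.float64(10.4)), (np.float64(0.332), np.float64(3.4))]
```

Call:
{"method": "drive_tool", "body": {
  "steps": [
    {"tx": 0,"ty": 0,"tz": -0.003,"turn": 0,"jaw": 0},
    {"tx": 0,"ty": 0,"tz": -0.005,"turn": 0,"jaw": 0},
    {"tx": 0,"ty": 0,"tz": -0.005,"turn": 0,"jaw": 0}
  ]
}}

```text
t: 19.55
tool_pos: [0.5417, -0.1261, 0.0587]
orientation: [3.031, 0.792, 0.009]
force: [9.0, -19.5, 0.1]
opening: -0.0001
```

```bash
python3 st.py; python3 -c "
from h import *
snap('wrist','w15')"; python3 shank.py w15
```

```text
t 19.55 z 0.0587 Ftool [-1.66 21.44  0.08] phi_by_yaw 0.4516 r 0.1104 off 0.0153
PHI 0.5004 F 21.4
0.075 [(np.float64(0.441), np.float64(10.3))]
0.08 [(np.float64(0.443), np.float64(10.4))]
0.085 [(np.float64(0.442), np.float64(10.5))]
0.09 [(np.float64(0.443), np.float64(10.3))]
0.095 [(np.float64(0.443), np.float64(10.4))]
```

Call:
{"method": "drive_tool", "body": {
  "steps": [
    {"tx": 0,"ty": 0.003,"tz": 0,"turn": 0,"jaw": 0},
    {"tx": 0,"ty": 0.005,"tz": 0,"turn": 0,"jaw": 0},
    {"tx": 0,"ty": 0.005,"tz": 0,"turn": 0,"jaw": 0}
  ]
}}

```text
t: 19.9
tool_pos: [0.542, -0.1267, 0.0585]
orientation: [3.033, 0.793, 0.008]
force: [7.8, -15.7, 0.7]
opening: 0.0001
```

```bash
python3 st.py; python3 -c "
from h import *
snap('wrist','w16')"; python3 shank.py w16
```

```text
t 19.9 z 0.0585 Ftool [-0.9  17.52 -0.59] phi_by_yaw 0.4515 r 0.1104 off 0.0159
PHI 0.4944 F 17.5
0.075 [(np.float64(0.437), np.float64(10.3))]
0.08 [(np.float64(0.437), np.float64(10.4))]
0.085 [(np.float64(0.437), np.float64(10.4))]
0.09 [(np.float64(0.438), np.float64(10.4))]
0.095 [(np.float64(0.438), np.float64(10.3))]
```

Call:
{"method": "drive_tool", "body": {
  "steps": [
    {"tx": 0,"ty": 0.004,"tz": 0,"turn": 0,"jaw": 0},
    {"tx": 0,"ty": 0.008,"tz": 0,"turn": 0,"jaw": 0},
    {"tx": 0,"ty": 0.008,"tz": 0,"turn": 0,"jaw": 0}
  ]
}}

```text
t: 20.25
tool_pos: [0.5425, -0.1276, 0.0581]
orientation: [3.035, 0.794, 0.006]
force: [5.0, -10.1, 3.8]
opening: 0.0007
```

```bash
python3 st.py; python3 -c "
from h import *
snap('wrist','w17')"; python3 shank.py w17
```

```text
t 20.25 z 0.0581 Ftool [-0.52 11.26 -3.71] phi_by_yaw 0.4513 r 0.1104 off 0.0169
PHI 0.4852 F 11.3
0.075 [(np.float64(0.428), np.float64(10.5))]
0.08 [(np.float64(0.429), np.float64(10.4))]
0.085 [(np.float64(0.43), np.float64(10.5))]
0.09 [(np.float64(0.43), np.float64(10.4))]
0.095 [(np.float64(0.431), np.float64(10.4))]
```

Call:
{"method": "drive_tool", "body": {
  "steps": [
    {"tx": 0,"ty": 0.004,"tz": 0,"turn": 0,"jaw": 0},
    {"tx": 0,"ty": 0.008,"tz": 0,"turn": 0,"jaw": 0},
    {"tx": 0,"ty": 0.008,"tz": 0,"turn": 0,"jaw": 0}
  ]
}}

```text
t: 20.6
tool_pos: [0.5443, -0.1306, 0.0582]
orientation: [3.033, 0.793, 0.008]
force: [7.3, -13.7, 0.6]
opening: 0.0005
```

```bash
python3 st.py; python3 -c "
from h import *
snap('wrist','w18')"; python3 shank.py w18
```

```text
t 20.6 z 0.0582 Ftool [-0.3  15.55 -0.49] phi_by_yaw 0.4513 r 0.1103 off 0.0204
PHI 0.4542 F 15.5
0.075 [(np.float64(0.401), np.float64(10.0))]
0.08 [(np.float64(0.404), np.float64(10.6))]
0.085 [(np.float64(0.404), np.float64(10.5))]
0.09 [(np.float64(0.406), np.float64(10.4))]
0.095 [(np.float64(0.406), np.float64(10.6))]
```

Call:
{"method": "drive_tool", "body": {
  "steps": [
    {"tx": 0,"ty": -0.004,"tz": 0,"turn": 0,"jaw": 0},
    {"tx": 0,"ty": -0.01,"tz": 0,"turn": 0,"jaw": 0},
    {"tx": 0,"ty": -0.01,"tz": 0.002,"turn": 0,"jaw": 0}
  ]
}}

```text
t: 20.95
tool_pos: [0.5433, -0.1289, 0.058]
orientation: [3.031, 0.793, 0.009]
force: [8.3, -18.1, 1.2]
opening: 0.0006
```

```bash
python3 st.py
```

```text
t 20.95 z 0.058 Ftool [-1.6  19.82 -0.99] phi_by_yaw 0.4514 r 0.1104 off 0.0184
PHI 0.4717 F 19.8
```

Call:
{"method": "drive_tool", "body": {
  "steps": [
    {"tx": 0,"ty": -0.004,"tz": 0.002,"turn": 0,"jaw": 0},
    {"tx": 0,"ty": -0.004,"tz": 0.003,"turn": 0,"jaw": 0}
  ]
}}

```text
t: 21.15
tool_pos: [0.5429, -0.1282, 0.0574]
orientation: [3.031, 0.792, 0.009]
force: [9.7, -19.1, 0.9]
opening: 0.0007
```

```bash
python3 st.py
```

```text
t 21.15 z 0.0574 Ftool [-0.86 21.47 -0.73] phi_by_yaw 0.4515 r 0.1104 off 0.0176
PHI 0.4792 F 21.5
```

Call:
{"method": "drive_tool", "body": {
  "steps": [
    {"tx": 0,"ty": -0.003,"tz": 0.002,"turn": 0,"jaw": 0},
    {"tx": 0,"ty": -0.003,"tz": 0.002,"turn": 0,"jaw": 0}
  ]
}}

```text
t: 21.35
tool_pos: [0.5425, -0.1275, 0.0569]
orientation: [3.03, 0.792, 0.01]
force: [8.3, -19.3, 0.9]
opening: 0.0001
```

```bash
python3 st.py
```

```text
t 21.35 z 0.0569 Ftool [-2.18 20.91 -0.67] phi_by_yaw 0.4516 r 0.1104 off 0.0169
PHI 0.486 F 20.9
```

Call:
{"method": "drive_tool", "body": {
  "steps": [
    {"tx": 0,"ty": -0.003,"tz": 0.001,"turn": 0,"jaw": 0},
    {"tx": 0,"ty": -0.003,"tz": 0.001,"turn": 0,"jaw": 0}
  ]
}}

```text
t: 21.55
tool_pos: [0.5422, -0.127, 0.0567]
orientation: [3.03, 0.792, 0.01]
force: [8.5, -21.0, 2.0]
opening: 0.0006
```

```bash
python3 st.py
```

```text
t 21.55 z 0.0567 Ftool [-2.8  22.49 -1.76] phi_by_yaw 0.4517 r 0.1104 off 0.0163
PHI 0.4912 F 22.5
```

Call:
{"method": "drive_tool", "body": {
  "steps": [
    {"tx": 0,"ty": -0.0015,"tz": -0.003,"turn": 0,"jaw": 0},
    {"tx": 0,"ty": -0.0015,"tz": -0.006,"turn": 0,"jaw": 0},
    {"tx": 0,"ty": -0.0015,"tz": -0.006,"turn": 0,"jaw": 0}
  ]
}}

```text
t: 21.85
tool_pos: [0.5417, -0.1261, 0.0583]
orientation: [3.031, 0.792, 0.009]
force: [8.9, -18.5, 0.6]
opening: 0.0004
```

```bash
python3 st.py
```

```text
t 21.85 z 0.0583 Ftool [-1.26 20.53 -0.36] phi_by_yaw 0.4516 r 0.1104 off 0.0152
PHI 0.5005 F 20.5
```

Call:
{"method": "drive_tool", "body": {
  "steps": [
    {"tx": 0,"ty": 0.004,"tz": -0.006,"turn": 0,"jaw": 0},
    {"tx": 0,"ty": 0.01,"tz": -0.012,"turn": 0,"jaw": 0},
    {"tx": 0,"ty": 0.018,"tz": -0.018,"turn": 0,"jaw": 0},
    {"tx": 0,"ty": 0.03,"tz": -0.022,"turn": 0,"jaw": 0},
    {"tx": 0,"ty": 0.06,"tz": -0.022,"turn": 0,"jaw": 0},
    {"tx": 0,"ty": 0.08,"tz": -0.022,"turn": 0,"jaw": 0},
    {"tx": 0,"ty": 0.08,"tz": -0.022,"turn": 0,"jaw": 0}
  ]
}}

```text
t: 22.55
tool_pos: [0.5497, -0.1427, 0.0617]
orientation: [-3.038, -0.795, 0.001]
force: [-0.1, -0.1, 0.4]
opening: 0.0004
```

```bash
python3 st.py; python3 -c "
from h import *
snap('wrist','w19')"; python3 shank.py w19
```

```text
t 22.55 z 0.0617 Ftool [-0.15  0.   -0.36] phi_by_yaw 0.451 r 0.1115 off 0.0336
PHI 0.3348 F 0.0
0.075 [(np.float64(0.325), np.float64(10.6))]
0.08 [(np.float64(0.328), np.float64(10.6))]
0.085 [(np.float64(0.33), np.float64(10.9))]
0.09 [(np.float64(0.331), np.float64(11.0))]
0.095 [(np.float64(0.331), np.float64(10.8))]
```

```bash
cat > hz.py <<'E'
from g import *
import sys
for fn,ph in [a.split(':') for a in sys.argv[1:]]:
    z=load(fn); th=TH0-float(ph); o=[]
    for r in (.03,.05,.06,.075,.085,.095,.1):
        L=[]
        for dr in np.linspace(-.002,.002,9):
          for dn in (-.002,0,.002):
            u=np.array([np.cos(th),np.sin(th)]); n=np.array([-u[1],u[0]])
            q=proj(z,[*(P+(r+dr)*u+dn*n),.079]); 
            if 0<=q[0]<511 and 0<=q[1]<383: L.append(atd(z,*q)[2])
        o.append((r,round(float(np.median(L))*1000,1)) if L else (r,None))
    print(fn,o)
E
python3 hz.py w2:-.016 w4:.163 w5:.212 w8:.371 w15:.443 w17:.43 w18:.405 w19:.329
python3 - <<'E'
from h import *
snap('wrist','w20'); snap('scene','s20')
a=load('w20')['im'][0:230,80:280]
cv2.imwrite('pics/w20z.png',cv2.resize(a,None,fx=2.6,fy=2.6,interpolation=2))
b=load('s20')['im'][150:240,180:280]
cv2.imwrite('pics/s20z.png',cv2.resize(b,None,fx=6,fy=6,interpolation=2))
E
python3 shank.py w20
```

```text
w2 [(0.03, 80.0), (0.05, 80.0), (0.06, 79.9), (0.075, 79.5), (0.085, 80.1), (0.095, 79.8), (0.1, 79.9)]
w4 [(0.03, 80.0), (0.05, 79.9), (0.06, 80.3), (0.075, 79.9), (0.085, 79.9), (0.095, 79.9), (0.1, 80.2)]
w5 [(0.03, 79.8), (0.05, 79.6), (0.06, 80.2), (0.075, 79.9), (0.085, 79.7), (0.095, 79.9), (0.1, 79.7)]
w8 [(0.03, 79.6), (0.05, 79.9), (0.06, 80.1), (0.075, 79.8), (0.085, 79.8), (0.095, 79.9), (0.1, 80.0)]
w15 [(0.03, 79.6), (0.05, 79.8), (0.06, 81.7), (0.075, 79.7), (0.085, 80.1), (0.095, 79.9), (0.1, 80.3)]
w17 [(0.03, 79.8), (0.05, 79.5), (0.06, 80.3), (0.075, 79.7), (0.085, 79.8), (0.095, 79.9), (0.1, 80.1)]
w18 [(0.03, 80.0), (0.05, 79.7), (0.06, 80.1), (0.075, 79.9), (0.085, 80.2), (0.095, 79.6), (0.1, 79.9)]
w19 [(0.03, 79.8), (0.05, 79.7), (0.06, 79.8), (0.075, 80.1), (0.085, 80.0), (0.095, 79.9), (0.1, 79.9)]
0.075 [(np.float64(0.327), np.float64(10.3))]
0.08 [(np.float64(0.328), np.float64(10.6))]
0.085 [(np.float64(0.33), np.float64(10.9))]
0.09 [(np.float64(0.331), np.float64(11.0))]
0.095 [(np.float64(0.331), np.float64(10.8))]
```

View pics/w20z.png

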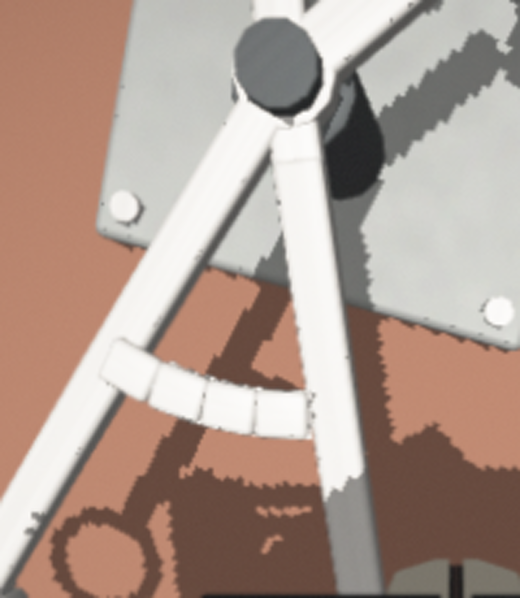

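View pics/s20z.png

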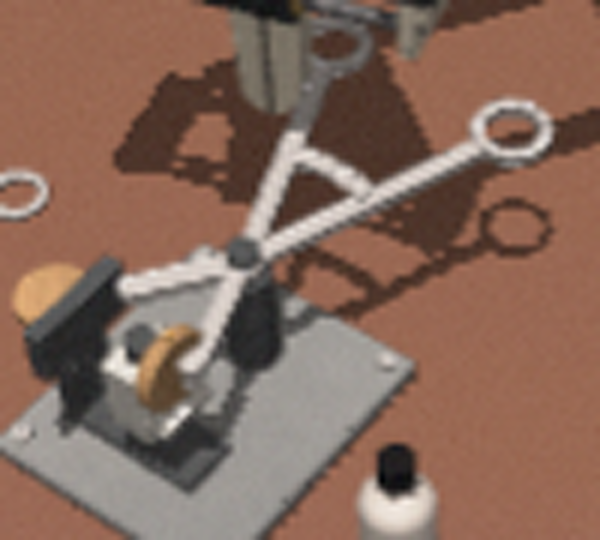

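```bash
python3 hz.py w9:.378 w10:.391 w11:.399 w12:.409 w13:.431 w14:.442 w15:.443 w16:.437 w17:.43 w18:.405 w19:.329
```

```text
w9 [(0.03, 80.0), (0.05, 79.8), (0.06, 80.2), (0.075, 80.1), (0.085, 79.9), (0.095, 80.0), (0.1, 79.9)]
w10 [(0.03, 80.0), (0.05, 79.9), (0.06, 80.1), (0.075, 79.9), (0.085, 79.9), (0.095, 80.1), (0.1, 80.0)]
w11 [(0.03, 80.2), (0.05, 80.0), (0.06, 80.1), (0.075, 80.1), (0.085, 80.0), (0.095, 80.1), (0.1, 80.1)]
w12 [(0.03, 80.0), (0.05, 80.2), (0.06, 80.4), (0.075, 80.1), (0.085, 80.0), (0.095, 79.8), (0.1, 80.1)]
w13 [(0.03, 79.9), (0.05, 79.9), (0.06, 80.5), (0.075, 79.8), (0.085, 79.9), (0.095, 79.9), (0.1, 79.8)]
w14 [(0.03, 79.8), (0.05, 79.5), (0.06, 81.0), (0.075, 79.8), (0.085, 79.7), (0.095, 79.5), (0.1, 79.7)]
w15 [(0.03, 79.6), (0.05, 79.8), (0.06, 81.7), (0.075, 79.7), (0.085, 80.1), (0.095, 79.9), (0.1, 80.3)]
w16 [(0.03, 79.5), (0.05, 80.0), (0.06, 81.3), (0.075, 79.9), (0.085, 79.9), (0.095, 80.1), (0.1, 80.0)]
w17 [(0.03, 79.8), (0.05, 79.5), (0.06, 80.3), (0.075, 79.7), (0.085, 79.8), (0.095, 79.9), (0.1, 80.1)]
w18 [(0.03, 80.0), (0.05, 79.7), (0.06, 80.1), (0.075, 79.9), (0.085, 80.2), (0.095, 79.6), (0.1, 79.9)]
w19 [(0.03, 79.8), (0.05, 79.7), (0.06, 79.8), (0.075, 80.1), (0.085, 80.0), (0.095, 79.9), (0.1, 79.9)]
```

```bash
python3 - <<'E'
from g import *
s=robot.read_state(); R0=R.from_rotvec(s['orientation']).as_matrix()
# yaw .36 ; bar at image .33
p1,R1=target(.33,r=.110,off=.0215,z=.0575); _,R2=target(.36)
print(s['tool_pos'],rel(s['tool_pos'],R0,p1,R2))
E
```

```text
[ 0.54935634 -0.14208842  0.06150353] [ 0.0165  0.0059  0.0133 -0.0288]
```

Call:
{"method": "drive_tool", "body": {
  "steps": [
    {"tx": 0.0165,"ty": 0.012,"tz": 0.0133,"turn": -0.0288,"jaw": 0},
    {"tx": 0.0165,"ty": 0.0059,"tz": 0.0133,"turn": -0.0288,"jaw": 0},
    {"tx": 0.0165,"ty": 0,"tz": 0.0133,"turn": -0.0288,"jaw": 0},
    {"tx": 0.0165,"ty": -0.006,"tz": 0.0133,"turn": -0.0288,"jaw": 0},
    {"tx": 0.0165,"ty": -0.006,"tz": 0.0133,"turn": -0.0288,"jaw": 0}
  ]
}}

```text
t: 23.2
tool_pos: [0.5531, -0.1383, 0.0581]
orientation: [-3.0, -0.932, 0.0]
force: [0.1, 0.2, 0.2]
opening: 0.0003
```

```bash
python3 st.py
```

```text
t 23.2 z 0.0581 Ftool [ 0.23 -0.08 -0.21] phi_by_yaw 0.3609 r 0.1088 off 0.0217
PHI 0.3519 F -0.1
```

Call:
{"method": "drive_tool", "body": {
  "steps": [
    {"tx": 0,"ty": -0.007,"tz": 0,"turn": 0,"jaw": 0},
    {"tx": 0,"ty": -0.007,"tz": 0,"turn": 0,"jaw": 0}
  ]
}}

```text
t: 23.4
tool_pos: [0.5523, -0.1371, 0.0583]
orientation: [2.999, 0.932, 0.001]
force: [1.0, -1.8, -0.7]
opening: 0.0008
```

```bash
python3 st.py
```

```text
t 23.4 z 0.0583 Ftool [-0.18  2.04  0.7 ] phi_by_yaw 0.3604 r 0.1088 off 0.0202
PHI 0.3646 F 2.0
```

Call:
{"method": "drive_tool", "body": {
  "steps": [
    {"tx": 0,"ty": -0.005,"tz": 0,"turn": 0,"jaw": 0},
    {"tx": 0,"ty": -0.005,"tz": 0,"turn": 0,"jaw": 0}
  ]
}}

```text
t: 23.6
tool_pos: [0.5519, -0.1366, 0.0585]
orientation: [2.998, 0.932, 0.002]
force: [2.5, -4.0, -1.0]
opening: 0.0003
```

```bash
python3 st.py
```

```text
t 23.6 z 0.0585 Ftool [-0.2   4.77  0.99] phi_by_yaw 0.3605 r 0.1088 off 0.0195
PHI 0.3708 F 4.8
```

Call:
{"method": "drive_tool", "body": {
  "steps": [
    {"tx": -0.0006,"ty": -0.004,"tz": 0,"turn": 0.002,"jaw": 0},
    {"tx": -0.0012,"ty": -0.008,"tz": 0,"turn": 0.004,"jaw": 0},
    {"tx": -0.0012,"ty": -0.008,"tz": 0,"turn": 0.004,"jaw": 0}
  ]
}}

```text
t: 23.9
tool_pos: [0.5512, -0.1358, 0.059]
orientation: [3.002, 0.912, 0.004]
force: [5.7, -8.6, -2.5]
opening: 0.0005
```

```bash
python3 st.py
```

```text
t 23.9 z 0.059 Ftool [-0.04 10.28  2.5 ] phi_by_yaw 0.3734 r 0.1087 off 0.0199
PHI 0.3807 F 10.3
```

Call:
{"method": "drive_tool", "body": {
  "steps": [
    {"tx": -0.0006,"ty": -0.004,"tz": 0,"turn": 0.002,"jaw": 0},
    {"tx": -0.0012,"ty": -0.008,"tz": 0,"turn": 0.004,"jaw": 0},
    {"tx": -0.0012,"ty": -0.008,"tz": 0,"turn": 0.004,"jaw": 0}
  ]
}}

```text
t: 24.2
tool_pos: [0.5502, -0.1348, 0.0594]
orientation: [3.006, 0.892, 0.006]
force: [7.5, -11.1, -3.3]
opening: 0.0004
```

```bash
python3 st.py
```

```text
t 24.2 z 0.0594 Ftool [ 0.18 13.39  3.38] phi_by_yaw 0.3863 r 0.1088 off 0.0199
PHI 0.3934 F 13.4
```

Call:
{"method": "drive_tool", "body": {
  "steps": [
    {"tx": -0.0006,"ty": -0.004,"tz": 0.001,"turn": 0.002,"jaw": 0},
    {"tx": -0.0006,"ty": -0.004,"tz": 0.001,"turn": 0.002,"jaw": 0}
  ]
}}

```text
t: 24.4
tool_pos: [0.5496, -0.1342, 0.0592]
orientation: [3.009, 0.882, 0.006]
force: [8.4, -12.2, -3.4]
opening: 0.0003
```

```bash
python3 st.py
```

```text
t 24.4 z 0.0592 Ftool [ 0.46 14.78  3.53] phi_by_yaw 0.3926 r 0.1088 off 0.0198
PHI 0.4008 F 14.8
```

Call:
{"method": "drive_tool", "body": {
  "steps": [
    {"tx": -0.0006,"ty": -0.004,"tz": 0.003,"turn": 0.002,"jaw": 0},
    {"tx": -0.0006,"ty": -0.004,"tz": 0.003,"turn": 0.002,"jaw": 0}
  ]
}}

```text
t: 24.6
tool_pos: [0.5491, -0.1335, 0.0586]
orientation: [3.011, 0.872, 0.007]
force: [8.7, -13.3, -1.7]
opening: 0.0003
```

```bash
python3 st.py
```

```text
t 24.6 z 0.0586 Ftool [ 0.18 15.89  1.8 ] phi_by_yaw 0.399 r 0.1087 off 0.0196
PHI 0.4091 F 15.9
```

Call:
{"method": "drive_tool", "body": {
  "steps": [
    {"tx": -0.0006,"ty": -0.004,"tz": 0.003,"turn": 0.002,"jaw": 0},
    {"tx": -0.0006,"ty": -0.004,"tz": 0.003,"turn": 0.002,"jaw": 0}
  ]
}}

```text
t: 24.8
tool_pos: [0.5486, -0.1329, 0.0581]
orientation: [3.013, 0.863, 0.008]
force: [7.4, -14.3, -0.0]
opening: 0.0005
```

```bash
python3 st.py
```

```text
t 24.8 z 0.0581 Ftool [-1.3  16.07  0.13] phi_by_yaw 0.4053 r 0.1087 off 0.0195
PHI 0.4158 F 16.1
```

Call:
{"method": "drive_tool", "body": {
  "steps": [
    {"tx": -0.0003,"ty": -0.003,"tz": 0.002,"turn": 0.002,"jaw": 0},
    {"tx": -0.0003,"ty": -0.003,"tz": 0.002,"turn": 0.002,"jaw": 0}
  ]
}}

```text
t: 25.0
tool_pos: [0.5482, -0.1324, 0.0577]
orientation: [3.015, 0.853, 0.008]
force: [8.2, -13.4, 0.3]
opening: 0.0005
```

```bash
python3 st.py
```

```text
t 25.0 z 0.0577 Ftool [-0.03 15.66 -0.11] phi_by_yaw 0.4116 r 0.1087 off 0.0196
PHI 0.4216 F 15.7
```

Call:
{"method": "drive_tool", "body": {
  "steps": [
    {"tx": -0.0003,"ty": -0.003,"tz": 0.001,"turn": 0.002,"jaw": 0},
    {"tx": -0.0003,"ty": -0.003,"tz": 0.001,"turn": 0.002,"jaw": 0}
  ]
}}

```text
t: 25.2
tool_pos: [0.5479, -0.1321, 0.0576]
orientation: [3.017, 0.843, 0.009]
force: [7.8, -15.6, -0.4]
opening: 0.0003
```

```bash
python3 st.py
```

```text
t 25.2 z 0.0576 Ftool [-1.43 17.36  0.58] phi_by_yaw 0.418 r 0.1086 off 0.0198
PHI 0.4257 F 17.4
```

Call:
{"method": "drive_tool", "body": {
  "steps": [
    {"tx": -0.0003,"ty": -0.003,"tz": 0,"turn": 0.002,"jaw": 0},
    {"tx": -0.0003,"ty": -0.003,"tz": 0,"turn": 0.002,"jaw": 0}
  ]
}}

```text
t: 25.4
tool_pos: [0.5471, -0.131, 0.0577]
orientation: [3.021, 0.834, 0.008]
force: [5.5, -11.7, 3.7]
opening: 0.0003
```

```bash
python3 st.py; python3 -c "
from h import *
snap('wrist','w21')"; python3 shank.py w21
```

```text
t 25.4 z 0.0577 Ftool [-1.23 12.87 -3.64] phi_by_yaw 0.4243 r 0.1086 off 0.0192
PHI 0.4378 F 12.9
0.075 [(np.float64(0.39), np.float64(10.5))]
0.08 [(np.float64(0.391), np.float64(10.4))]
0.085 [(np.float64(0.392), np.float64(10.5))]
0.09 [(np.float64(0.392), np.float64(10.4))]
0.095 [(np.float64(0.342), np.float64(20.1))]
```

Call:
{"method": "drive_tool", "body": {
  "steps": [
    {"tx": 0,"ty": -0.002,"tz": -0.004,"turn": 0,"jaw": 0},
    {"tx": 0,"ty": -0.003,"tz": -0.008,"turn": 0,"jaw": 0},
    {"tx": 0,"ty": -0.003,"tz": -0.008,"turn": 0,"jaw": 0}
  ]
}}

```text
t: 25.75
tool_pos: [0.5464, -0.13, 0.0595]
orientation: [3.021, 0.834, 0.008]
force: [8.8, -15.1, -1.7]
opening: 0.0006
```

```bash
python3 st.py
```

```text
t 25.75 z 0.0595 Ftool [-0.19 17.48  1.8 ] phi_by_yaw 0.424 r 0.1087 off 0.018
PHI 0.4483 F 17.5
```

Call:
{"method": "drive_tool", "body": {
  "steps": [
    {"tx": 0,"ty": 0.004,"tz": 0,"turn": 0,"jaw": 0},
    {"tx": 0,"ty": 0.006,"tz": 0,"turn": 0,"jaw": 0}
  ]
}}

```text
t: 25.95
tool_pos: [0.5471, -0.1311, 0.0594]
orientation: [3.022, 0.835, 0.007]
force: [6.9, -10.8, -1.4]
opening: 0.0001
```

```bash
python3 st.py
```

```text
t 25.95 z 0.0594 Ftool [ 0.36 12.77  1.54] phi_by_yaw 0.424 r 0.1087 off 0.0192
PHI 0.4368 F 12.8
```

Call:
{"method": "drive_tool", "body": {
  "steps": [
    {"tx": 0,"ty": 0.004,"tz": -0.001,"turn": 0,"jaw": 0},
    {"tx": 0,"ty": 0.004,"tz": -0.001,"turn": 0,"jaw": 0}
  ]
}}

```text
t: 26.15
tool_pos: [0.5473, -0.1314, 0.0594]
orientation: [3.023, 0.835, 0.006]
force: [6.3, -8.9, -0.1]
opening: 0.0007
```

```bash
python3 st.py
```

```text
t 26.15 z 0.0594 Ftool [ 0.78 10.87  0.18] phi_by_yaw 0.4238 r 0.1086 off 0.0196
PHI 0.4335 F 10.9
```

Call:
{"method": "drive_tool", "body": {
  "steps": [
    {"tx": 0,"ty": 0.004,"tz": -0.002,"turn": 0,"jaw": 0},
    {"tx": 0,"ty": 0.004,"tz": -0.002,"turn": 0,"jaw": 0}
  ]
}}

```text
t: 26.35
tool_pos: [0.5475, -0.1318, 0.0596]
orientation: [3.024, 0.836, 0.005]
force: [5.1, -7.0, -0.9]
opening: 0.0006
```

```bash
python3 st.py
```

```text
t 26.35 z 0.0596 Ftool [0.77 8.59 0.9 ] phi_by_yaw 0.4236 r 0.1087 off 0.02
PHI 0.4296 F 8.6
```

Holding. Continue gently, keeping Fz near zero.

Call:
{"method": "drive_tool", "body": {
  "steps": [
    {"tx": 0,"ty": 0.004,"tz": -0.0015,"turn": 0,"jaw": 0},
    {"tx": 0,"ty": 0.004,"tz": -0.0015,"turn": 0,"jaw": 0}
  ]
}}

```text
t: 26.55
tool_pos: [0.5475, -0.1323, 0.0597]
orientation: [3.026, 0.837, 0.003]
force: [3.9, -4.6, -0.5]
opening: 0.0004
```

```bash
python3 st.py
```

```text
t 26.55 z 0.0597 Ftool [1.03 5.94 0.48] phi_by_yaw 0.4234 r 0.1089 off 0.0204
PHI 0.4258 F 5.9
```

Call:
{"method": "drive_tool", "body": {
  "steps": [
    {"tx": 0,"ty": 0.004,"tz": -0.0015,"turn": 0,"jaw": 0},
    {"tx": 0,"ty": 0.004,"tz": -0.0015,"turn": 0,"jaw": 0}
  ]
}}

```text
t: 26.75
tool_pos: [0.5475, -0.1327, 0.0597]
orientation: [3.027, 0.837, 0.002]
force: [2.4, -4.0, 0.3]
opening: 0.0008
```

```bash
python3 st.py
```

```text
t 26.75 z 0.0597 Ftool [ 0.02  4.71 -0.32] phi_by_yaw 0.4232 r 0.1091 off 0.0207
PHI 0.4227 F 4.7
```

Call:
{"method": "drive_tool", "body": {
  "steps": [
    {"tx": 0,"ty": 0.004,"tz": -0.0015,"turn": 0,"jaw": 0},
    {"tx": 0,"ty": 0.004,"tz": -0.0015,"turn": 0,"jaw": 0}
  ]
}}

```text
t: 26.95
tool_pos: [0.5475, -0.1331, 0.0597]
orientation: [-3.027, -0.838, 0.0]
force: [1.6, -1.3, 0.6]
opening: 0.0002
```

```bash
python3 st.py
```

```text
t 26.95 z 0.0597 Ftool [ 0.73  1.97 -0.58] phi_by_yaw 0.4229 r 0.1094 off 0.021
PHI 0.4198 F 2.0
```

Call:
{"method": "drive_tool", "body": {
  "steps": [
    {"tx": 0,"ty": -0.008,"tz": 0.001,"turn": 0,"jaw": 0},
    {"tx": 0,"ty": -0.016,"tz": 0.002,"turn": 0,"jaw": 0},
    {"tx": 0,"ty": -0.022,"tz": 0.004,"turn": 0.002,"jaw": 0},
    {"tx": 0,"ty": -0.022,"tz": 0.004,"turn": 0.002,"jaw": 0}
  ]
}}

```text
t: 27.35
tool_pos: [0.5457, -0.1305, 0.0597]
orientation: [3.025, 0.826, 0.004]
force: [5.0, -15.1, -0.8]
opening: 0.0002
```

```bash
python3 st.py
```

```text
t 27.35 z 0.0597 Ftool [-3.4  15.51  0.87] phi_by_yaw 0.4298 r 0.1094 off 0.0186
PHI 0.4484 F 15.5
```

Call:
{"method": "drive_tool", "body": {
  "steps": [
    {"tx": -0.0005,"ty": -0.004,"tz": 0.003,"turn": 0.002,"jaw": 0},
    {"tx": -0.001,"ty": -0.008,"tz": 0.005,"turn": 0.004,"jaw": 0},
    {"tx": -0.001,"ty": -0.008,"tz": 0.005,"turn": 0.004,"jaw": 0}
  ]
}}

```text
t: 27.65
tool_pos: [0.5448, -0.1292, 0.0588]
orientation: [3.029, 0.806, 0.005]
force: [5.9, -15.8, 1.4]
opening: 0.0004
```

```bash
python3 st.py
```

```text
t 27.65 z 0.0588 Ftool [-2.75 16.7  -1.25] phi_by_yaw 0.4427 r 0.1094 off 0.0185
PHI 0.4626 F 16.7
```

Call:
{"method": "drive_tool", "body": {
  "steps": [
    {"tx": -0.0005,"ty": -0.004,"tz": 0.003,"turn": 0.002,"jaw": 0},
    {"tx": -0.0005,"ty": -0.004,"tz": 0.003,"turn": 0.002,"jaw": 0}
  ]
}}

```text
t: 27.85
tool_pos: [0.5443, -0.1285, 0.0582]
orientation: [3.031, 0.796, 0.006]
force: [6.1, -17.3, 2.1]
opening: 0.0005
```

```bash
python3 st.py
```

```text
t 27.85 z 0.0582 Ftool [-3.2  18.06 -1.94] phi_by_yaw 0.4491 r 0.1093 off 0.0183
PHI 0.4703 F 18.1
```

Call:
{"method": "drive_tool", "body": {
  "steps": [
    {"tx": -0.0005,"ty": -0.004,"tz": 0.001,"turn": 0.002,"jaw": 0},
    {"tx": -0.0005,"ty": -0.004,"tz": 0.001,"turn": 0.002,"jaw": 0}
  ]
}}

```text
t: 28.05
tool_pos: [0.5439, -0.1279, 0.0581]
orientation: [3.033, 0.787, 0.007]
force: [6.3, -17.9, 2.6]
opening: 0.0007
```

```bash
python3 st.py
```

```text
t 28.05 z 0.0581 Ftool [-3.16 18.73 -2.48] phi_by_yaw 0.4554 r 0.1093 off 0.0183
PHI 0.4771 F 18.7
```

Call:
{"method": "drive_tool", "body": {
  "steps": [
    {"tx": -0.0005,"ty": -0.003,"tz": 0.001,"turn": 0.002,"jaw": 0},
    {"tx": -0.0005,"ty": -0.003,"tz": 0.001,"turn": 0.002,"jaw": 0}
  ]
}}

```text
t: 28.25
tool_pos: [0.5435, -0.1274, 0.058]
orientation: [3.035, 0.777, 0.007]
force: [6.0, -19.4, 2.1]
opening: 0.0005
```

```bash
python3 st.py
```

```text
t 28.25 z 0.058 Ftool [-4.08 19.91 -1.9 ] phi_by_yaw 0.4617 r 0.1092 off 0.0184
PHI 0.4821 F 19.9
```

Call:
{"method": "drive_tool", "body": {
  "steps": [
    {"tx": -0.0005,"ty": -0.003,"tz": 0.001,"turn": 0.002,"jaw": 0},
    {"tx": -0.0005,"ty": -0.003,"tz": 0.001,"turn": 0.002,"jaw": 0}
  ]
}}

```text
t: 28.45
tool_pos: [0.5432, -0.127, 0.0578]
orientation: [3.037, 0.767, 0.008]
force: [7.9, -21.4, 0.8]
opening: 0.0003
```

```bash
python3 st.py
```

```text
t 28.45 z 0.0578 Ftool [-3.2  22.58 -0.6 ] phi_by_yaw 0.4681 r 0.1092 off 0.0185
PHI 0.4874 F 22.6
```

Call:
{"method": "drive_tool", "body": {
  "steps": [
    {"tx": -0.0003,"ty": -0.002,"tz": 0.002,"turn": 0.001,"jaw": 0},
    {"tx": -0.0003,"ty": -0.002,"tz": 0.002,"turn": 0.001,"jaw": 0}
  ]
}}

```text
t: 28.65
tool_pos: [0.5428, -0.1263, 0.0573]
orientation: [3.038, 0.763, 0.008]
force: [6.8, -19.7, 2.8]
opening: 0.0003
```

```bash
python3 st.py
```

```text
t 28.65 z 0.0573 Ftool [-3.3  20.61 -2.64] phi_by_yaw 0.4711 r 0.1092 off 0.0181
PHI 0.4943 F 20.6
```

Call:
{"method": "drive_tool", "body": {
  "steps": [
    {"tx": -0.0002,"ty": -0.001,"tz": -0.004,"turn": 0,"jaw": 0},
    {"tx": -0.0002,"ty": -0.001,"tz": -0.007,"turn": 0,"jaw": 0},
    {"tx": -0.0002,"ty": -0.001,"tz": -0.007,"turn": 0,"jaw": 0}
  ]
}}

```text
t: 28.95
tool_pos: [0.5425, -0.1257, 0.0592]
orientation: [3.039, 0.763, 0.008]
force: [8.1, -18.8, 0.1]
opening: 0.0005
```

```bash
python3 st.py;  python3 -c "
from h import *
snap('wrist','w22')"; python3 shank.py w22
```

```text
t 28.95 z 0.0592 Ftool [-1.75 20.43  0.1 ] phi_by_yaw 0.471 r 0.1092 off 0.0174
PHI 0.5003 F 20.4
0.075 [(np.float64(0.441), np.float64(10.3))]
0.08 [(np.float64(0.441), np.float64(10.4))]
0.085 [(np.float64(0.441), np.float64(10.4))]
0.09 [(np.float64(0.442), np.float64(10.4))]
0.095 [(np.float64(0.442), np.float64(10.6)), (np.float64(0.335), np.float64(5.5))]
```

Call:
{"method": "drive_tool", "body": {
  "steps": [
    {"tx": -0.0002,"ty": -0.003,"tz": -0.003,"turn": 0,"jaw": 0},
    {"tx": -0.0002,"ty": -0.003,"tz": -0.003,"turn": 0,"jaw": 0}
  ]
}}

```text
t: 29.2
tool_pos: [0.5421, -0.1251, 0.0599]
orientation: [3.038, 0.763, 0.008]
force: [9.4, -20.0, -1.1]
opening: 0.0008
```

```bash
python3 st.py
```

```text
t 29.2 z 0.0599 Ftool [-1.19 22.09  1.32] phi_by_yaw 0.471 r 0.1092 off 0.0167
PHI 0.5069 F 22.1
```

Call:
{"method": "drive_tool", "body": {
  "steps": [
    {"tx": 0,"ty": 0.004,"tz": -0.001,"turn": 0,"jaw": 0},
    {"tx": 0,"ty": 0.006,"tz": -0.001,"turn": 0,"jaw": 0}
  ]
}}

```text
t: 29.4
tool_pos: [0.5427, -0.1261, 0.0599]
orientation: [3.04, 0.763, 0.007]
force: [8.1, -14.5, -0.5]
opening: 0.0004
```

```bash
python3 st.py
```

```text
t 29.4 z 0.0599 Ftool [ 0.28 16.63  0.67] phi_by_yaw 0.471 r 0.1092 off 0.0178
PHI 0.4969 F 16.6
```

Call:
{"method": "drive_tool", "body": {
  "steps": [
    {"tx": 0,"ty": 0.004,"tz": -0.0015,"turn": 0,"jaw": 0},
    {"tx": 0,"ty": 0.004,"tz": -0.0015,"turn": 0,"jaw": 0}
  ]
}}

```text
t: 29.6
tool_pos: [0.5428, -0.1264, 0.06]
orientation: [3.041, 0.764, 0.006]
force: [7.2, -14.0, -1.0]
opening: 0.0007
```

```bash
python3 st.py
```

```text
t 29.6 z 0.06 Ftool [-0.29 15.75  1.08] phi_by_yaw 0.4709 r 0.1092 off 0.0182
PHI 0.4935 F 15.7
```

Call:
{"method": "drive_tool", "body": {
  "steps": [
    {"tx": 0,"ty": 0.004,"tz": -0.0015,"turn": 0,"jaw": 0},
    {"tx": 0,"ty": 0.004,"tz": -0.0015,"turn": 0,"jaw": 0}
  ]
}}

```text
t: 29.8
tool_pos: [0.543, -0.1268, 0.0601]
orientation: [3.042, 0.764, 0.005]
force: [7.7, -11.2, -0.9]
opening: 0.0003
```

```bash
python3 st.py
```

```text
t 29.8 z 0.0601 Ftool [ 1.47 13.55  0.94] phi_by_yaw 0.4706 r 0.1092 off 0.0186
PHI 0.4897 F 13.5
```

Call:
{"method": "drive_tool", "body": {
  "steps": [
    {"tx": 0,"ty": 0.004,"tz": -0.002,"turn": 0,"jaw": 0},
    {"tx": 0,"ty": 0.004,"tz": -0.002,"turn": 0,"jaw": 0}
  ]
}}

```text
t: 30.0
tool_pos: [0.5431, -0.1273, 0.0603]
orientation: [3.043, 0.765, 0.004]
force: [6.2, -10.1, -0.6]
opening: 0.0006
```

```bash
python3 st.py
```

```text
t 30.0 z 0.0603 Ftool [ 0.66 11.81  0.64] phi_by_yaw 0.4705 r 0.1094 off 0.019
PHI 0.4857 F 11.8
```

Call:
{"method": "drive_tool", "body": {
  "steps": [
    {"tx": 0,"ty": 0.004,"tz": -0.0015,"turn": 0,"jaw": 0},
    {"tx": 0,"ty": 0.004,"tz": -0.0015,"turn": 0,"jaw": 0}
  ]
}}

```text
t: 30.2
tool_pos: [0.5437, -0.1287, 0.061]
orientation: [3.042, 0.765, 0.004]
force: [5.0, -12.9, 2.0]
opening: 0.0004
```

```bash
python3 st.py
```

```text
t 30.2 z 0.061 Ftool [-1.73 13.72 -1.9 ] phi_by_yaw 0.4703 r 0.1095 off 0.0205
PHI 0.4717 F 13.7
```

```bash
python3 -c "
from h import *
snap('wrist','w23')"; python3 shank.py w23
```

```text
0.075 [(np.float64(0.415), np.float64(10.3))]
0.08 [(np.float64(0.417), np.float64(10.4))]
0.085 [(np.float64(0.418), np.float64(10.5))]
0.09 [(np.float64(0.418), np.float64(10.4))]
0.095 [(np.float64(0.419), np.float64(10.4))]
```

Call:
{"method": "drive_tool", "body": {
  "steps": [
    {"tx": 0,"ty": 0.003,"tz": 0.001,"turn": 0,"jaw": 0},
    {"tx": 0,"ty": 0.003,"tz": 0.001,"turn": 0,"jaw": 0}
  ]
}}

```text
t: 30.45
tool_pos: [0.5446, -0.13, 0.0612]
orientation: [3.042, 0.765, 0.005]
force: [6.7, -13.1, 2.0]
opening: 0.0002
```

```bash
python3 st.py
```

```text
t 30.45 z 0.0612 Ftool [-0.23 14.7  -1.93] phi_by_yaw 0.4705 r 0.1094 off 0.0221
PHI 0.4574 F 14.7
```

Call:
{"method": "drive_tool", "body": {
  "steps": [
    {"tx": 0,"ty": 0.003,"tz": 0,"turn": 0,"jaw": 0},
    {"tx": 0,"ty": 0.003,"tz": 0,"turn": 0,"jaw": 0}
  ]
}}

```text
t: 30.65
tool_pos: [0.545, -0.1307, 0.0612]
orientation: [3.042, 0.765, 0.005]
force: [5.0, -12.9, 1.8]
opening: 0.0002
```

```bash
python3 st.py; python3 -c "
from h import *
snap('wrist','w24')"; python3 shank.py w24
```

```text
t 30.65 z 0.0612 Ftool [-1.72 13.72 -1.74] phi_by_yaw 0.4704 r 0.1093 off 0.0229
PHI 0.4501 F 13.7
0.075 [(np.float64(0.397), np.float64(10.0))]
0.08 [(np.float64(0.4), np.float64(10.6))]
0.085 [(np.float64(0.4), np.float64(10.5))]
0.09 [(np.float64(0.402), np.float64(10.4))]
0.095 [(np.float64(0.402), np.float64(10.6))]
```

Call:
{"method": "drive_tool", "body": {
  "steps": [
    {"tx": 0,"ty": 0,"tz": -0.004,"turn": 0,"jaw": 0},
    {"tx": 0,"ty": 0,"tz": -0.004,"turn": 0,"jaw": 0}
  ]
}}

```text
t: 30.9
tool_pos: [0.5449, -0.1307, 0.0621]
orientation: [3.042, 0.765, 0.005]
force: [7.0, -11.5, -0.8]
opening: 0.0006
```

```bash
python3 st.py
```

```text
t 30.9 z 0.0621 Ftool [ 0.73 13.46  0.91] phi_by_yaw 0.4705 r 0.1094 off 0.0229
PHI 0.4508 F 13.5
```

Call:
{"method": "drive_tool", "body": {
  "steps": [
    {"tx": 0,"ty": 0.004,"tz": -0.001,"turn": 0,"jaw": 0},
    {"tx": 0,"ty": 0.004,"tz": -0.001,"turn": 0,"jaw": 0}
  ]
}}

```text
t: 31.1
tool_pos: [0.5454, -0.1315, 0.0622]
orientation: [3.042, 0.765, 0.005]
force: [6.8, -11.1, -1.4]
opening: 0.0005
```

```bash
python3 st.py
```

```text
t 31.1 z 0.0622 Ftool [ 0.76 12.94  1.45] phi_by_yaw 0.4704 r 0.1094 off 0.0238
PHI 0.4419 F 12.9
```

Call:
{"method": "drive_tool", "body": {
  "steps": [
    {"tx": 0,"ty": 0.004,"tz": -0.001,"turn": 0,"jaw": 0},
    {"tx": 0,"ty": 0.004,"tz": -0.001,"turn": 0,"jaw": 0}
  ]
}}

```text
t: 31.3
tool_pos: [0.5457, -0.1323, 0.0622]
orientation: [3.043, 0.765, 0.004]
force: [6.6, -9.9, -3.0]
opening: 0.0009
```

```bash
python3 st.py
```

```text
t 31.3 z 0.0622 Ftool [ 1.16 11.82  3.04] phi_by_yaw 0.4704 r 0.1094 off 0.0247
PHI 0.4343 F 11.8
```

Call:
{"method": "drive_tool", "body": {
  "steps": [
    {"tx": 0,"ty": 0.003,"tz": 0,"turn": 0,"jaw": 0},
    {"tx": 0,"ty": 0.003,"tz": 0,"turn": 0,"jaw": 0}
  ]
}}

```text
t: 31.5
tool_pos: [0.5463, -0.1331, 0.0624]
orientation: [3.042, 0.765, 0.005]
force: [7.0, -10.3, -0.4]
opening: 0.0001
```

```bash
python3 st.py
```

```text
t 31.5 z 0.0624 Ftool [ 1.34 12.36  0.43] phi_by_yaw 0.4703 r 0.1093 off 0.0256
PHI 0.4255 F 12.4
```

Call:
{"method": "drive_tool", "body": {
  "steps": [
    {"tx": 0,"ty": 0.003,"tz": 0,"turn": 0,"jaw": 0},
    {"tx": 0,"ty": 0.003,"tz": 0,"turn": 0,"jaw": 0}
  ]
}}

```text
t: 31.7
tool_pos: [0.5466, -0.1336, 0.0624]
orientation: [3.043, 0.765, 0.004]
force: [6.5, -8.7, -0.7]
opening: 0.0009
```

```bash
python3 st.py
```

```text
t 31.7 z 0.0624 Ftool [ 1.64 10.76  0.76] phi_by_yaw 0.4703 r 0.1093 off 0.0262
PHI 0.4203 F 10.8
```

Call:
{"method": "drive_tool", "body": {
  "steps": [
    {"tx": 0,"ty": 0.004,"tz": 0,"turn": 0,"jaw": 0},
    {"tx": 0,"ty": 0.004,"tz": 0,"turn": 0,"jaw": 0}
  ]
}}

```text
t: 31.9
tool_pos: [0.5472, -0.1344, 0.0623]
orientation: [3.043, 0.765, 0.004]
force: [7.2, -7.3, -1.2]
opening: 0.0003
```

```bash
python3 st.py
```

```text
t 31.9 z 0.0623 Ftool [2.87 9.83 1.23] phi_by_yaw 0.4702 r 0.1092 off 0.0272
PHI 0.4114 F 9.8
```

Call:
{"method": "drive_tool", "body": {
  "steps": [
    {"tx": 0,"ty": 0.02,"tz": 0,"turn": -0.01,"jaw": 0},
    {"tx": 0,"ty": 0.06,"tz": 0,"turn": -0.02,"jaw": 0},
    {"tx": 0.005,"ty": 0.08,"tz": 0.04,"turn": -0.032,"jaw": 0},
    {"tx": 0.005,"ty": 0.08,"tz": 0.08,"turn": -0.032,"jaw": 0},
    {"tx": 0.005,"ty": 0.08,"tz": 0.08,"turn": -0.032,"jaw": 0}
  ]
}}

```text
t: 32.4
tool_pos: [0.5559, -0.1521, 0.0345]
orientation: [-3.001, -0.916, 0.006]
force: [-1.1, -0.4, -0.0]
opening: 0.0005
```

```bash
python3 st.py; python3 -c "
from h import *
snap('wrist','w25')"; sed -i 's/TH0-.75/TH0-.6/' shank.py; python3 shank.py w25; python3 - <<'E'
from g import *
s=robot.read_state(); R0=R.from_rotvec(s['orientation']).as_matrix()
for ph in (.27,.329,.371):
    p1,_=target(ph,r=.110,off=.026,z=.038); _,R2=target(ph+.02)
    print(ph,rel(s['tool_pos'],R0,p1,R2))
E
```

```text
t 32.4 z 0.0345 Ftool [-1.17 -0.26  0.01] phi_by_yaw 0.3706 r 0.114 off 0.0358
PHI 0.2347 F -0.3
0.075 [(np.float64(0.324), np.float64(10.5))]
0.08 [(np.float64(0.327), np.float64(11.4))]
0.085 [(np.float64(0.327), np.float64(11.4))]
0.09 [(np.float64(0.327), np.float64(11.3))]
0.095 [(np.float64(0.329), np.float64(11.2))]
0.27 [ 0.0227  0.0025 -0.0085 -0.0256]
0.329 [ 0.016  -0.0187 -0.0084 -0.0068]
0.371 [ 0.0121 -0.034  -0.0083  0.0066]
```

Call:
{"method": "drive_tool", "body": {
  "steps": [
    {"tx": 0.016,"ty": -0.019,"tz": -0.005,"turn": 0,"jaw": 0},
    {"tx": 0.016,"ty": -0.03,"tz": -0.005,"turn": 0,"jaw": 0},
    {"tx": 0.016,"ty": -0.036,"tz": -0.005,"turn": 0,"jaw": 0},
    {"tx": 0.016,"ty": -0.036,"tz": -0.005,"turn": 0,"jaw": 0}
  ]
}}

```text
t: 32.85
tool_pos: [0.5563, -0.1413, 0.0393]
orientation: [3.004, 0.919, 0.001]
force: [-0.9, -0.6, 0.4]
opening: 0.0007
```

```bash
python3 st.py
```

```text
t 32.85 z 0.0393 Ftool [-1.11 -0.02 -0.39] phi_by_yaw 0.369 r 0.1077 off 0.0268
PHI 0.3138 F -0.0
```

Call:
{"method": "drive_tool", "body": {
  "steps": [
    {"tx": 0,"ty": -0.007,"tz": 0,"turn": 0,"jaw": 0},
    {"tx": 0,"ty": -0.007,"tz": 0,"turn": 0,"jaw": 0}
  ]
}}

```text
t: 33.05
tool_pos: [0.5549, -0.1399, 0.039]
orientation: [3.004, 0.919, 0.0]
force: [-0.4, 0.2, -0.1]
opening: 0.0008
```

```bash
python3 st.py
```

```text
t 33.05 z 0.039 Ftool [-0.18 -0.4   0.14] phi_by_yaw 0.3695 r 0.108 off 0.0249
PHI 0.3311 F -0.4
```

Call:
{"method": "drive_tool", "body": {
  "steps": [
    {"tx": 0,"ty": -0.007,"tz": 0,"turn": 0,"jaw": 0},
    {"tx": 0,"ty": -0.007,"tz": 0,"turn": 0,"jaw": 0}
  ]
}}

```text
t: 33.25
tool_pos: [0.5537, -0.1381, 0.0388]
orientation: [-3.004, -0.919, 0.0]
force: [-0.2, -0.3, -0.0]
opening: 0.0008
```

```bash
python3 st.py
```

```text
t 33.25 z 0.0388 Ftool [-0.34  0.09  0.02] phi_by_yaw 0.3695 r 0.108 off 0.0228
PHI 0.3506 F 0.1
```

Call:
{"method": "drive_tool", "body": {
  "steps": [
    {"tx": 0,"ty": -0.006,"tz": 0,"turn": 0,"jaw": 0},
    {"tx": 0,"ty": -0.006,"tz": 0,"turn": 0,"jaw": 0}
  ]
}}

```text
t: 33.45
tool_pos: [0.5532, -0.1373, 0.0391]
orientation: [3.003, 0.918, 0.001]
force: [2.1, -3.9, -0.8]
opening: 0.0005
```

```bash
python3 st.py
```

```text
t 33.45 z 0.0391 Ftool [-0.48  4.42  0.8 ] phi_by_yaw 0.3696 r 0.1079 off 0.0219
PHI 0.3589 F 4.4
```

Call:
{"method": "drive_tool", "body": {
  "steps": [
    {"tx": -0.0006,"ty": -0.006,"tz": 0,"turn": 0,"jaw": 0},
    {"tx": -0.001,"ty": -0.012,"tz": 0,"turn": 0,"jaw": 0},
    {"tx": -0.001,"ty": -0.012,"tz": 0,"turn": 0,"jaw": 0}
  ]
}}

```text
t: 33.75
tool_pos: [0.5522, -0.1358, 0.0399]
orientation: [3.0, 0.917, 0.004]
force: [6.2, -10.4, -2.7]
opening: 0.0004
```

```bash
python3 st.py
```

```text
t 33.75 z 0.0399 Ftool [-0.65 12.12  2.78] phi_by_yaw 0.3699 r 0.108 off 0.0201
PHI 0.3747 F 12.1
```

Call:
{"method": "drive_tool", "body": {
  "steps": [
    {"tx": -0.0006,"ty": -0.005,"tz": 0,"turn": 0.002,"jaw": 0},
    {"tx": -0.0012,"ty": -0.01,"tz": 0,"turn": 0.004,"jaw": 0},
    {"tx": -0.0012,"ty": -0.01,"tz": 0,"turn": 0.004,"jaw": 0}
  ]
}}

```text
t: 34.05
tool_pos: [0.5511, -0.1345, 0.0404]
orientation: [3.005, 0.897, 0.007]
force: [8.7, -13.1, -2.3]
opening: 0.0004
```

```bash
python3 st.py
```

```text
t 34.05 z 0.0404 Ftool [ 0.08 15.7   2.37] phi_by_yaw 0.383 r 0.1079 off 0.0199
PHI 0.3903 F 15.7
```

Call:
{"method": "drive_tool", "body": {
  "steps": [
    {"tx": -0.0006,"ty": -0.004,"tz": 0.004,"turn": 0.003,"jaw": 0},
    {"tx": -0.0012,"ty": -0.008,"tz": 0.006,"turn": 0.006,"jaw": 0},
    {"tx": -0.0012,"ty": -0.008,"tz": 0.006,"turn": 0.006,"jaw": 0}
  ]
}}

```text
t: 34.35
tool_pos: [0.55, -0.1333, 0.0393]
orientation: [3.012, 0.868, 0.008]
force: [7.3, -15.3, 0.0]
opening: 0.0003
```

```bash
python3 st.py
```

```text
t 34.35 z 0.0393 Ftool [-1.94 16.81  0.11] phi_by_yaw 0.4021 r 0.1078 off 0.0203
PHI 0.4054 F 16.8
```

Call:
{"method": "drive_tool", "body": {
  "steps": [
    {"tx": -0.0006,"ty": -0.004,"tz": 0.002,"turn": 0.003,"jaw": 0},
    {"tx": -0.0006,"ty": -0.004,"tz": 0.002,"turn": 0.003,"jaw": 0}
  ]
}}

```text
t: 34.55
tool_pos: [0.5494, -0.1327, 0.0388]
orientation: [3.016, 0.853, 0.008]
force: [8.4, -14.8, -0.0]
opening: 0.0007
```

```bash
python3 st.py
```

```text
t 34.55 z 0.0388 Ftool [-0.62 16.96  0.18] phi_by_yaw 0.4116 r 0.1078 off 0.0205
PHI 0.4136 F 17.0
```

Call:
{"method": "drive_tool", "body": {
  "steps": [
    {"tx": -0.0006,"ty": -0.004,"tz": 0.002,"turn": 0.003,"jaw": 0},
    {"tx": -0.0006,"ty": -0.004,"tz": 0.002,"turn": 0.003,"jaw": 0}
  ]
}}

```text
t: 34.75
tool_pos: [0.5485, -0.1314, 0.0384]
orientation: [3.02, 0.839, 0.008]
force: [6.2, -13.8, 2.8]
opening: 0.0001
```

```bash
python3 st.py
```

```text
t 34.75 z 0.0384 Ftool [-1.81 14.99 -2.71] phi_by_yaw 0.421 r 0.1077 off 0.0199
PHI 0.4281 F 15.0
```

Call:
{"method": "drive_tool", "body": {
  "steps": [
    {"tx": 0,"ty": -0.001,"tz": -0.003,"turn": 0,"jaw": 0},
    {"tx": 0,"ty": -0.002,"tz": -0.006,"turn": 0,"jaw": 0},
    {"tx": 0,"ty": -0.002,"tz": -0.006,"turn": 0,"jaw": 0}
  ]
}}

```text
t: 35.05
tool_pos: [0.5481, -0.1309, 0.04]
orientation: [3.02, 0.84, 0.008]
force: [8.1, -14.9, 1.1]
opening: 0.0005
```

```bash
python3 st.py; python3 -c "
from h import *
snap('wrist','w26')"; python3 shank.py w26
```

```text
t 35.05 z 0.04 Ftool [-0.79 16.94 -0.98] phi_by_yaw 0.4207 r 0.1077 off 0.0192
PHI 0.4338 F 16.9
0.075 [(np.float64(0.397), np.float64(10.6))]
0.08 [(np.float64(0.398), np.float64(10.6))]
0.085 [(np.float64(0.398), np.float64(10.5))]
0.09 [(np.float64(0.339), np.float64(21.4)), (np.float64(0.163), np.float64(5.2))]
0.095 [(np.float64(0.144), np.float64(11.4))]
```

Call:
{"method": "drive_tool", "body": {
  "steps": [
    {"tx": 0,"ty": 0.003,"tz": -0.003,"turn": 0,"jaw": 0},
    {"tx": 0,"ty": 0.006,"tz": -0.004,"turn": 0,"jaw": 0}
  ]
}}

```text
t: 35.3
tool_pos: [0.5487, -0.1318, 0.0407]
orientation: [3.021, 0.84, 0.007]
force: [7.3, -10.7, -1.3]
opening: 0.0003
```

```bash
python3 st.py
```

```text
t 35.3 z 0.0407 Ftool [ 0.68 12.92  1.41] phi_by_yaw 0.4206 r 0.1077 off 0.0203
PHI 0.4243 F 12.9
```

Call:
{"method": "drive_tool", "body": {
  "steps": [
    {"tx": 0,"ty": 0.004,"tz": -0.001,"turn": 0,"jaw": 0},
    {"tx": 0,"ty": 0.004,"tz": -0.001,"turn": 0,"jaw": 0}
  ]
}}

```text
t: 35.5
tool_pos: [0.5488, -0.1321, 0.0406]
orientation: [3.023, 0.841, 0.006]
force: [6.5, -9.2, -1.0]
opening: 0.0
```

```bash
python3 st.py
```

```text
t 35.5 z 0.0406 Ftool [ 0.84 11.22  1.02] phi_by_yaw 0.4205 r 0.1078 off 0.0206
PHI 0.4212 F 11.2
```

Call:
{"method": "drive_tool", "body": {
  "steps": [
    {"tx": 0,"ty": 0.004,"tz": -0.0015,"turn": 0,"jaw": 0},
    {"tx": 0,"ty": 0.004,"tz": -0.0015,"turn": 0,"jaw": 0}
  ]
}}

```text
t: 35.7
tool_pos: [0.5489, -0.1325, 0.0407]
orientation: [3.024, 0.841, 0.004]
force: [5.2, -7.5, -0.9]
opening: 0.0002
```

```bash
python3 st.py
```

```text
t 35.7 z 0.0407 Ftool [0.51 9.12 0.95] phi_by_yaw 0.4202 r 0.1079 off 0.021
PHI 0.4175 F 9.1
```

Call:
{"method": "drive_tool", "body": {
  "steps": [
    {"tx": 0,"ty": 0.004,"tz": -0.0015,"turn": 0,"jaw": 0},
    {"tx": 0,"ty": 0.004,"tz": -0.0015,"turn": 0,"jaw": 0}
  ]
}}

```text
t: 35.9
tool_pos: [0.549, -0.1329, 0.0408]
orientation: [3.025, 0.842, 0.003]
force: [4.5, -4.7, 0.5]
opening: 0.0006
```

```bash
python3 st.py
```

```text
t 35.9 z 0.0408 Ftool [ 1.44  6.33 -0.53] phi_by_yaw 0.4201 r 0.1081 off 0.0213
PHI 0.4141 F 6.3
```

Call:
{"method": "drive_tool", "body": {
  "steps": [
    {"tx": 0,"ty": 0.004,"tz": -0.002,"turn": 0,"jaw": 0},
    {"tx": 0,"ty": 0.004,"tz": -0.002,"turn": 0,"jaw": 0}
  ]
}}

```text
t: 36.1
tool_pos: [0.5489, -0.1333, 0.0409]
orientation: [3.026, 0.843, 0.001]
force: [2.6, -2.2, 0.0]
opening: 0.0002
```

```bash
python3 st.py
```

```text
t 36.1 z 0.0409 Ftool [1.12 3.21 0.  ] phi_by_yaw 0.4199 r 0.1084 off 0.0216
PHI 0.4114 F 3.2
```

Call:
{"method": "drive_tool", "body": {
  "steps": [
    {"tx": 0,"ty": 0.004,"tz": -0.001,"turn": 0,"jaw": 0},
    {"tx": 0,"ty": 0.008,"tz": -0.001,"turn": 0,"jaw": 0},
    {"tx": 0,"ty": 0.014,"tz": -0.001,"turn": 0,"jaw": 0},
    {"tx": 0,"ty": 0.03,"tz": -0.001,"turn": 0,"jaw": 0},
    {"tx": 0,"ty": 0.06,"tz": -0.001,"turn": 0,"jaw": 0},
    {"tx": 0,"ty": 0.06,"tz": 0,"turn": 0,"jaw": 0}
  ]
}}

```text
t: 36.7
tool_pos: [0.5585, -0.1496, 0.0408]
orientation: [3.026, 0.842, 0.001]
force: [-0.3, 0.3, -0.2]
opening: 0.0002
```

```bash
python3 st.py; python3 -c "
from h import *
snap('wrist','w27')"; python3 shank.py w27
```

```text
t 36.7 z 0.0408 Ftool [-0.14 -0.41  0.19] phi_by_yaw 0.4204 r 0.1086 off 0.0406
PHI 0.2408 F -0.4
0.075 [(np.float64(0.365), np.float64(11.5))]
0.08 [(np.float64(0.365), np.float64(11.4))]
0.085 [(np.float64(0.367), np.float64(11.4))]
0.09 [(np.float64(0.367), np.float64(11.3))]
0.095 [(np.float64(0.054), np.float64(11.0))]
```

Call:
{"method": "drive_tool", "body": {
  "steps": [
    {"tx": 0,"ty": 0.01,"tz": -0.1,"turn": 0,"jaw": 0},
    {"tx": 0,"ty": 0.01,"tz": -0.2,"turn": 0,"jaw": 0},
    {"tx": 0,"ty": 0.01,"tz": -0.27,"turn": 0,"jaw": 0},
    {"tx": 0,"ty": 0.01,"tz": -0.27,"turn": 0,"jaw": 0},
    {"tx": 0,"ty": 0.01,"tz": -0.27,"turn": 0,"jaw": 0}
  ]
}}

```text
t: 37.25
tool_pos: [0.5595, -0.1511, 0.1216]
orientation: [3.026, 0.843, 0.001]
force: [0.7, 0.4, 1.4]
opening: 0.0005
```

```bash
python3 - <<'E'
from g import *
s=robot.read_state(); R0=R.from_rotvec(s['orientation']).as_matrix()
im,d,c=snap('wrist','w28')
p1,R1=target(.366,r=.110,off=.009,z=.095)
print(s['t'],s['tool_pos'],s['force'],rel(s['tool_pos'],R0,p1,R1))
E
python3 shank.py w28
```

```text
37.25 [ 0.55951996 -0.15112429  0.12157897] [0.66250133 0.37654043 1.37163878] [-0.0029 -0.0915  0.0885 -0.0171]
0.075 [(np.float64(0.368), np.float64(9.9))]
0.08 [(np.float64(0.371), np.float64(10.1))]
0.085 [(np.float64(0.371), np.float64(10.0))]
0.09 [(np.float64(0.372), np.float64(11.2))]
0.095 [(np.float64(0.372), np.float64(11.0))]
```

View pics/w28.png

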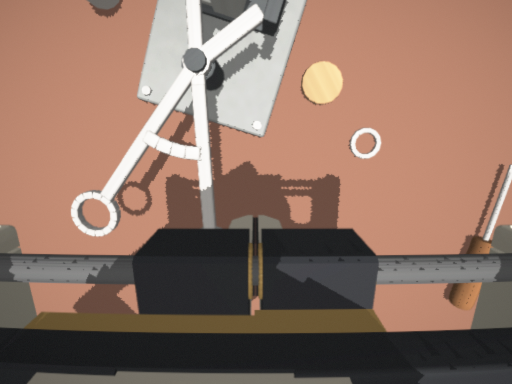

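Call:
{"method": "drive_tool", "body": {
  "steps": [
    {"tx": 0,"ty": 0,"tz": 0},
    {"tx": 0,"ty": 0,"tz": 0},
    {"tx": 0,"ty": 0,"tz": 0},
    {"tx": 0,"ty": 0,"tz": 0},
    {"tx": 0,"ty": 0,"tz": 0},
    {"tx": 0,"ty": 0,"tz": 0},
    {"tx": 0,"ty": 0,"tz": 0},
    {"tx": 0,"ty": 0,"tz": 0},
    {"tx": 0,"ty": 0,"tz": 0},
    {"tx": 0,"ty": 0,"tz": 0},
    {"tx": 0,"ty": 0,"tz": 0},
    {"tx": 0,"ty": 0,"tz": 0}
  ]
}}

```text
schema error: expected keys jaw, tx, ty, tz, turn
```

Call:
{"method": "drive_tool", "body": {
  "steps": [
    {"tx": 0,"ty": 0,"tz": 0},
    {"tx": 0,"ty": 0,"tz": 0},
    {"tx": 0,"ty": 0,"tz": 0},
    {"tx": 0,"ty": 0,"tz": 0},
    {"tx": 0,"ty": 0,"tz": 0},
    {"tx": 0,"ty": 0,"tz": 0},
    {"tx": -0.0029,"ty": -0.0915,"tz": 0,"turn": -0.0171},
    {"tx": -0.0029,"ty": -0.0915,"tz": 0,"turn": -0.0171},
    {"tx": -0.0029,"ty": -0.0915,"tz": 0.08,"turn": -0.0171},
    {"tx": -0.0029,"ty": -0.0915,"tz": 0.08,"turn": -0.0171}
  ]
}}

```text
schema error: expected keys jaw, tx, ty, tz, turn
```

```bash
python3 - <<'E'
from g import *
s=robot.read_state(); R0=R.from_rotvec(s['orientation']).as_matrix()
im,d,c=snap('wrist','w29'); snap('scene','s29')
p1,R1=target(.368,r=.110,off=.009,z=.079)
print(s['t'],s['tool_pos'],s['force'],rel(s['tool_pos'],R0,p1,R1))
b=load('s29')['im'][130:220,170:270]
cv2.imwrite('pics/s29z.png',cv2.resize(b,None,fx=6,fy=6,interpolation=2))
E
python3 shank.py w29; python3 st.py
```

```text
37.3 [ 0.55873088 -0.15084431  0.12043727] [-0.40986728  0.29412789 -0.34446439] [-0.0011 -0.0899  0.1382 -0.0165]
0.075 [(np.float64(0.37), np.float64(9.9))]
0.08 [(np.float64(0.37), np.float64(9.9))]
0.085 [(np.float64(0.371), np.float64(10.0))]
0.09 [(np.float64(0.371), np.float64(11.0))]
0.095 [(np.float64(0.371), np.float64(10.8))]
t 37.4 z 0.1197 Ftool [ 0.25 -0.39  0.66] phi_by_yaw 0.4197 r 0.1093 off 0.0413
PHI 0.2341 F -0.4
```

View pics/s29z.png

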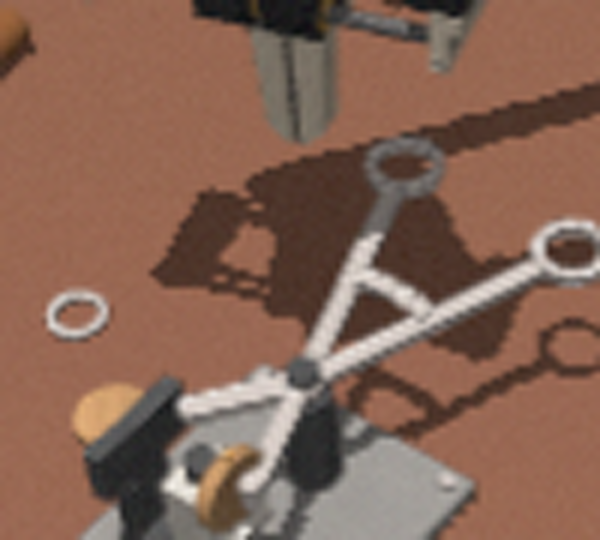

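Call:
{"method": "drive_tool", "body": {
  "steps": [
    {"tx": 0,"ty": 0,"tz": 0,"turn": 0,"jaw": 0},
    {"tx": 0,"ty": 0,"tz": 0,"turn": 0,"jaw": 0},
    {"tx": 0,"ty": 0,"tz": 0,"turn": 0,"jaw": 0},
    {"tx": 0,"ty": 0,"tz": 0,"turn": 0,"jaw": 0},
    {"tx": 0,"ty": 0,"tz": 0,"turn": 0,"jaw": 0},
    {"tx": 0,"ty": 0,"tz": 0,"turn": 0,"jaw": 0},
    {"tx": 0,"ty": 0,"tz": 0,"turn": 0,"jaw": 0},
    {"tx": 0,"ty": 0,"tz": 0,"turn": 0,"jaw": 0},
    {"tx": 0,"ty": 0,"tz": 0,"turn": 0,"jaw": 0},
    {"tx": 0,"ty": 0,"tz": 0,"turn": 0,"jaw": 0},
    {"tx": 0,"ty": 0,"tz": 0,"turn": 0,"jaw": 0},
    {"tx": 0,"ty": 0,"tz": 0,"turn": 0,"jaw": 0}
  ]
}}

```text
t: 38.6
tool_pos: [0.5594, -0.1511, 0.1217]
orientation: [3.026, 0.843, -0.0]
force: [-0.5, -0.1, 1.6]
opening: 0.0006
```

Call:
{"method": "drive_tool", "body": {
  "steps": [
    {"tx": 0,"ty": 0,"tz": 0,"turn": 0,"jaw": 0},
    {"tx": 0,"ty": 0,"tz": 0,"turn": 0,"jaw": 0},
    {"tx": 0,"ty": 0,"tz": 0,"turn": 0,"jaw": 0},
    {"tx": 0,"ty": 0,"tz": 0,"turn": 0,"jaw": 0},
    {"tx": -0.001,"ty": -0.09,"tz": 0,"turn": -0.0165,"jaw": 0},
    {"tx": -0.001,"ty": -0.09,"tz": 0,"turn": -0.0165,"jaw": 0},
    {"tx": -0.001,"ty": -0.09,"tz": 0.05,"turn": -0.0165,"jaw": 0},
    {"tx": -0.001,"ty": -0.09,"tz": 0.09,"turn": -0.0165,"jaw": 0},
    {"tx": -0.001,"ty": -0.09,"tz": 0.09,"turn": -0.0165,"jaw": 0}
  ]
}}

```text
t: 39.5
tool_pos: [0.5433, -0.128, 0.0913]
orientation: [-3.001, -0.919, 0.006]
force: [0.0, 0.9, -0.6]
opening: 0.0007
```

```bash
python3 - <<'E'
from g import *
s=robot.read_state(); R0=R.from_rotvec(s['orientation']).as_matrix()
p1,R1=target(.370,r=.110,off=.009,z=.079)
print(s['t'],s['tool_pos'],s['force'],rel(s['tool_pos'],R0,p1,R1))
im,d,c=snap('wrist','w30')
E
python3 shank.py w30; python3 st.py
```

```text
39.5 [ 0.54331996 -0.12796724  0.09133341] [ 0.03349815  0.85387239 -0.60944938] [0.0033 0.0014 0.0411 0.0004]
0.075 [(np.float64(0.374), np.float64(10.2))]
0.08 [(np.float64(0.374), np.float64(10.2))]
0.085 [(np.float64(0.375), np.float64(10.4))]
0.09 [(np.float64(0.376), np.float64(10.1))]
0.095 [(np.float64(0.376), np.float64(10.3))]
t 39.55 z 0.0925 Ftool [ 0.6  -0.29  0.11] phi_by_yaw 0.3687 r 0.1106 off 0.0089
PHI 0.4745 F -0.3
```

Call:
{"method": "drive_tool", "body": {
  "steps": [
    {"tx": 0.002,"ty": 0,"tz": 0.03,"turn": 0,"jaw": 0},
    {"tx": 0.002,"ty": 0,"tz": 0.048,"turn": 0,"jaw": 0},
    {"tx": 0.002,"ty": 0,"tz": 0.054,"turn": 0,"jaw": 0},
    {"tx": 0.002,"ty": 0,"tz": 0.054,"turn": 0,"jaw": 0}
  ]
}}

```text
t: 39.95
tool_pos: [0.5454, -0.1277, 0.078]
orientation: [-3.003, -0.921, 0.001]
force: [-0.4, -0.3, -0.3]
opening: 0.0001
```

```bash
python3 st.py
```

```text
t 39.95 z 0.078 Ftool [-0.5   0.05  0.28] phi_by_yaw 0.368 r 0.1091 off 0.0094
PHI 0.47 F 0.1
```

Call:
{"method": "drive_tool", "body": {
  "steps": [
    {"tx": 0,"ty": -0.014,"tz": -0.004,"turn": 0,"jaw": 0},
    {"tx": 0,"ty": -0.014,"tz": 0.004,"turn": 0,"jaw": 0},
    {"tx": 0,"ty": -0.014,"tz": 0.004,"turn": 0,"jaw": 0}
  ]
}}

```text
t: 40.25
tool_pos: [0.5439, -0.1242, 0.0783]
orientation: [3.003, 0.921, 0.002]
force: [-1.7, 0.3, 5.0]
opening: 0.0008
```

```bash
python3 st.py
```

```text
t 40.25 z 0.0783 Ftool [-1.18 -1.2  -5.01] phi_by_yaw 0.3676 r 0.1084 off 0.0056
PHI 0.5033 F -1.2
```

Call:
{"method": "drive_tool", "body": {
  "steps": [
    {"tx": 0,"ty": 0,"tz": 0.008,"turn": 0,"jaw": 0},
    {"tx": 0,"ty": 0,"tz": 0.012,"turn": 0,"jaw": 0}
  ]
}}

```text
t: 40.45
tool_pos: [0.5452, -0.1254, 0.0756]
orientation: [3.0, 0.92, 0.006]
force: [1.7, -3.4, 6.7]
opening: 0.0003
```

```bash
python3 st.py
```

```text
t 40.45 z 0.0756 Ftool [-0.48  3.85 -6.7 ] phi_by_yaw 0.3678 r 0.1079 off 0.0073
PHI 0.4883 F 3.9
```

Call:
{"method": "drive_tool", "body": {
  "steps": [
    {"tx": 0,"ty": 0,"tz": 0.008,"turn": 0,"jaw": 0},
    {"tx": 0,"ty": 0.004,"tz": 0.014,"turn": 0,"jaw": 0},
    {"tx": 0.002,"ty": 0.022,"tz": 0.014,"turn": -0.016,"jaw": 0},
    {"tx": 0.01,"ty": 0.055,"tz": 0.014,"turn": -0.045,"jaw": 0},
    {"tx": 0.018,"ty": 0.092,"tz": 0.014,"turn": -0.08,"jaw": 0},
    {"tx": 0.03,"ty": 0.13,"tz": 0.014,"turn": -0.115,"jaw": 0},
    {"tx": 0.03,"ty": 0.13,"tz": 0.014,"turn": -0.115,"jaw": 0}
  ]
}}

```text
t: 41.15
tool_pos: [0.5743, -0.1527, 0.0709]
orientation: [2.784, 1.45, 0.003]
force: [2.4, -2.2, 4.0]
opening: 0.0004
```

```bash
python3 st.py; python3 - <<'E'
from h import *
snap('wrist','w31'); snap('scene','s31')
b=load('s31')['im'][130:220,170:270]
cv2.imwrite('pics/s31z.png',cv2.resize(b,None,fx=6,fy=6,interpolation=2))
E
python3 shank.py w31
```

```text
t 41.15 z 0.0709 Ftool [-0.45  3.26 -3.99] phi_by_yaw 0.0028 r 0.1091 off 0.0078
PHI 0.1187 F 3.3
0.075 [(np.float64(0.065), np.float64(10.3))]
0.08 [(np.float64(0.067), np.float64(10.4))]
0.085 [(np.float64(0.067), np.float64(10.4))]
0.09 [(np.float64(0.067), np.float64(10.3))]
0.095 [(np.float64(0.068), np.float64(10.3))]
```

View pics/s31z.png

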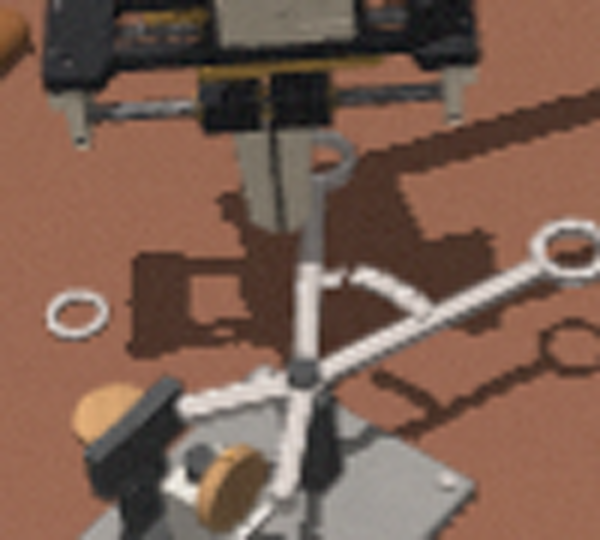

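Call:
{"method": "drive_tool", "body": {
  "steps": [
    {"tx": 0,"ty": 0.02,"tz": 0,"turn": 0,"jaw": 0},
    {"tx": 0,"ty": 0.04,"tz": 0,"turn": 0,"jaw": 0},
    {"tx": 0,"ty": 0.07,"tz": 0,"turn": 0,"jaw": 0},
    {"tx": 0,"ty": 0.1,"tz": 0,"turn": 0,"jaw": 0},
    {"tx": 0,"ty": 0.12,"tz": -0.02,"turn": 0,"jaw": 0},
    {"tx": 0,"ty": 0.12,"tz": -0.15,"turn": 0,"jaw": 0},
    {"tx": 0,"ty": 0.12,"tz": -0.3,"turn": 0,"jaw": 0},
    {"tx": 0,"ty": 0.12,"tz": -0.5,"turn": 0,"jaw": 0},
    {"tx": 0,"ty": 0.12,"tz": -0.5,"turn": 0,"jaw": 0}
  ]
}}

```text
t: 42.15
tool_pos: [0.6052, -0.1735, 0.2278]
orientation: [2.782, 1.442, 0.011]
force: [0.5, 0.1, 1.5]
opening: 0.0005
```

```bash
python3 st.py; python3 - <<'E'
from h import *
snap('wrist','w32'); snap('scene','s32'); snap('side','d32')
a=load('w32')['im'][0:150,130:330]
cv2.imwrite('pics/w32z.png',cv2.resize(a,None,fx=4,fy=4,interpolation=2))
E
python3 shank.py w32; python3 hz.py w32:-.016
python3 - <<'E'
from h import *
from g import P
z=load('w32'); psi=.243
cx=np.array([np.cos(psi),np.sin(psi)]); cy=np.array([-np.sin(psi),np.cos(psi)])
Q=proj(z,[*(P+.064*cx+.017*cy),.080]); print(Q)
E
```

```text
t 42.15 z 0.2278 Ftool [ 0.33  0.36 -1.54] phi_by_yaw 0.0066 r 0.1083 off 0.0455
PHI -0.217 F 0.4
0.075 [(np.float64(-0.02), np.float64(10.5))]
0.08 [(np.float64(-0.017), np.float64(10.4))]
0.085 [(np.float64(-0.016), np.float64(10.5))]
0.09 [(np.float64(-0.015), np.float64(10.6))]
0.095 [(np.float64(-0.009), np.float64(10.8))]
w32 [(0.03, 80.2), (0.05, 79.6), (0.06, 79.8), (0.075, 79.8), (0.085, 79.8), (0.095, 80.2), (0.1, 79.8)]
[237.37136806  22.51832479]
```

View pics/w32z.png

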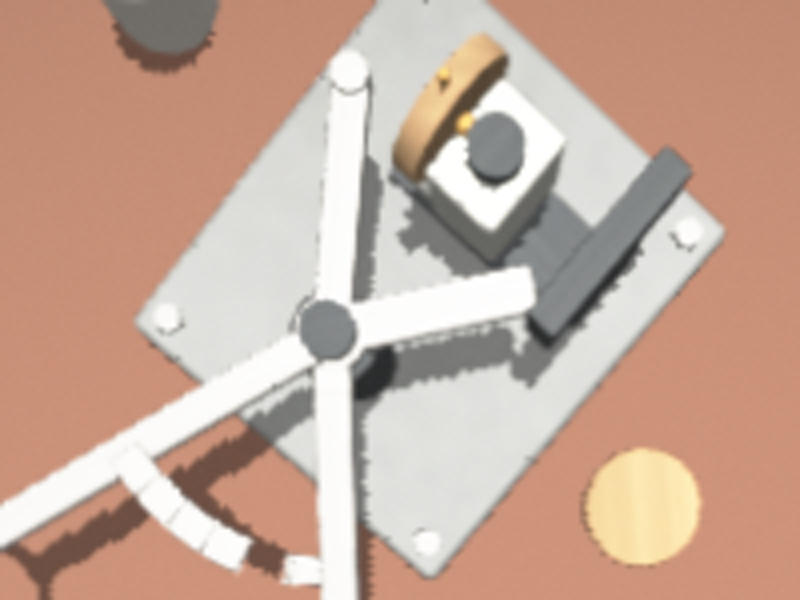

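View pics/s32.png

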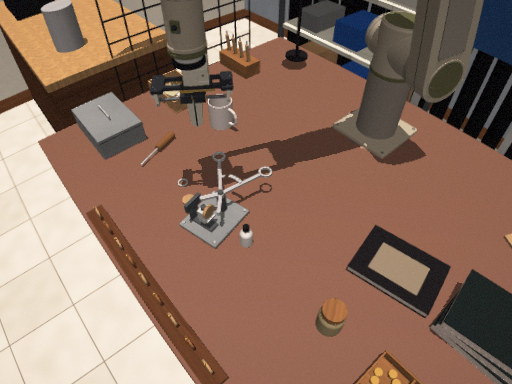

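```bash
python3 - <<'E'
from plant import robot
s=robot.read_state(); print(s['t'],s['force']); print(robot.close_job())
E
```

```text
42.3 [ 0.63118222 -1.04239035 -0.49690302]
the job is handed in; nothing more can be done
None
```

The stud is fully in, the lock alone held it for about 3 s, and the forceps are open again. I handed the job in at 42.3 s.

**Closing:** I pushed the handle shut with the closed fingers in small force-checked steps. I went over the fourth tooth several times and the fifth three times before settling.

**Fifth tooth did not hold:** Each time I eased off from the fifth tooth, the ratchet slipped back. Push at that tooth was about 20–22 N and peaked at 26.7 N. That is just over the stated 26 N, but I believe it included the force needed to ride over the tooth. I saw no crushing.

**Final lock:** I settled on the fourth tooth, where the push still needed after the click was about 15–17 N. It held with the hand off from about 36.3 s to 40 s.

**Release:** I pressed the shank down about 8 mm or less and followed it outwards.

**Last checks:**
- **Handle:** it is back at its starting angle and at its normal height, so it is not bent.
- **Stud:** nothing stands out from the charm's face, and the stud's end shows at the back.
- **Other things:** in the last scene and wrist pictures they look unmoved, and the gripper is clear of everything.

**Uncertain:**
- **Firmness of the lock:** I could not measure the jaw's force on the stud. From the push forces I estimate about 14–17 N, so the lock may sit toward the low end of firm.
- **Crushing:** I judged this only from forces and pictures.

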